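# Set and clamp the leg of the recipe stand

### The arm

A 7-joint arm with a two-finger parallel gripper is mounted at the origin on a cart in front of the work surface, level with it; the furniture and walls round the work are solid. World frame = base frame: x ahead of the robot, y to its left, z up, the work surface at z = 0. Lengths are in m, angles in rad, forces in N, time in s.
With the tool pointing down it reaches from about 0.4 to 0.85 m from the base axis. Payload 10.4 kg.
Tool frame: the origin (TCP) lies on the front face of the gripper's body, between the roots of the fingers; the fingertips stand 70 mm ahead of it and the grasp point (between the pads) lies 51 mm ahead of it; y points along the fingers, z is the direction in which the jaws open and shut, and the axes are right-handed (so a half turn about y gives the same grasp; the last joint's range is limited). The gripper opens to 87 mm and grips with 3 to 60 N. Pads are 19 mm wide; open, the fingers measure 117 mm over their backs; the gripper's body (75 mm by 190 mm) begins 51 mm behind the grasp point.
Start: joints at [1.133, 0.332, -0.065, 1.46, 0.022, 1.35, -0.088], TCP at [0.252, -0.572, 0.292] pointing down, gripper open.
Joint ranges: [-2.6, 2.6], [-0.5, 2.12], [-1.47, 1.34], [0.16, 2.42], [-1.27, 4.41], [0.06, 2.06], [-2.6, 2.6]. Speed limits (rad/s): [2.22, 2.22, 2.79, 2.79, 3.14, 3.14, 3.14].

### API

Orientations are given as a unit quaternion [x, y, z, w].
In Python, from bench import * gives the robot as it stands. The module is installed in compiled form; this text tells all that it offers.
- The arm moves only by the shell command python3 -m pendant 'ROWS' [FORCE]. ROWS is JSON, a list of rows, each an object with "dp": the shift along the world's x, y, z in mm, a list of three; "angular": the turn, a rotation vector about the world's x, y, z in degrees, a list of three; "jaw": the closure in counts, from 0 (fully open) to 255 (shut). A call has 1 to 12 rows; each row shifts and turns the commanded pose from where the row before left it; what a row does not reach is not made up. A row lasts 1/10 s, in which the tool goes at most 50 mm and 8.59 degrees, less where a joint would pass 70% of its speed; a pose out of reach is approached as far as the arm can. A call is refused whole if a number of a shift passes 50 or a number of a turn 8.59, either way. A call with a gripper value outside its range is refused whole. The fingers move at their own pace and stop on an object; FORCE is the grip in N (left out, the last holds). Time passes only in rows, so rows that do not move let the fingers close. It gives the time, the measured TCP pose, the force and the opening at its end, in the units of the state.
- read_state(): the state, without advancing time (a new reading comes with each control period).
- camera(name): name is "side" or "top"; returns (picture, depth): 480x640x3 uint8, red, green, blue; 480x640 float32, m along the optical axis (not along the pixel's ray), 0 where there is no reading.
- get_calibration(name): a dict with "K" (3x3 intrinsics, pixels), "dist" ([k1, k2, p1, p2, k3] as OpenCV has them; the pictures are not rectified), "extrinsics" (4x4, takes a point from world to camera coordinates). Camera axes: x right, y up, looking along -z (the intrinsics and any distortion apply to the point x, -y, -z); pixel columns grow to the right and rows downward; lengths in m; the calibration is good to about 2 mm. A picture is of the moment at which its call begins. get_calibration takes no time and is no camera call.
- close_job(): hands the job in, once; it reports no verdict.
The state is a dict: "time": time; "joint_positions": joint angles; "joint_vel": joint speeds; "joint_torque": joint torques, N m; "ee_pos": TCP position; "eef_rot": TCP orientation; "ft_force": force on the tool from outside, world axes, zero at the start; "torque": the same for the moment, N m; "width": finger opening in m.
Only numpy, scipy, OpenCV 4.12 (cv2) and the standard library are available. Lean on these libraries where they do the work, as an engineer would, in place of code of your own. Each camera call takes 0.05 s, during which the arm holds its last target.

### The job

Get the sprung leg of the recipe stand that lies flat on the worktop set to length: squeeze the trigger against its fixed grip until the leg springs out, and let the trigger go. Then take the leg by the long side of its foot bar, beyond the open cam lever, push the leg back in until the bar is in line with the point of the index tab, and while you hold it there slide your hand along the bar so that your fingers swing the cam lever fully closed; never close the lever with the leg off its mark. Finish still holding the bar at the mark with the lever closed (do not let go), and leave the index tab and the other things on the worktop where they are.

Things in the scene. Friction and masses are not known exactly. Their poses are not given: they have to be found in the camera images.
- stand: Recipe stand, fixed flat on the worktop: grey plate 305 x 112 mm (top 12 mm high), grey sleeve 34 mm wide (top 66 mm, black collar at its mouth 69 mm). Origin on the worktop under the sleeve's mouth, on the leg's axis. Its x ('along') points out along the leg, roughly to the robot's left; y ('across') towards the lever and the long half of the bar, roughly to the robot; z up.
- leg (a joint): How far the leg is out (m): 0 stowed (held by a catch until the trigger is squeezed), 0.10 fully out. Its spring always pushes outwards, 8 N at 0, 4 N at 0.10; only the hand holds it against that, also with the lever closed. The bar's centre line is 0.025 + this along from the stand's origin: in line with the tab when leg = 0.017 + index_tab. Do not go below 0.012.
- bar_mid (a point): Where the foot bar's centre line meets the leg, 50 mm high. The bar is straight, level, steel, across the leg's end: 12 mm thick along, 12 mm tall (44 to 56 mm high), from 32 mm across on the tab's side (-y) to 133 mm on the lever's side (+y). Loosely straddled by the fingers from above it lets the hand slide along it. Axes as the stand's.
- bar_end (a point): End of the long half of the foot bar, 133 mm across from bar_mid on the lever's side, 50 mm high. The last 30 mm of the bar lie beyond the open lever; take it there.
- index_tab (a joint): Small black index tab on the scale strip (m): its point is 0.042 + this value along from the stand's origin. Starts between 0 and 0.020, stiff (8 N). Leave it.
- tab_point (a point): Point of the index tab, which marks the length: 50 mm high, 40 mm across from the leg's axis on the side away from the lever (-y), just past the short end of the foot bar. Axes as the stand's.
- trigger (a joint): Trigger angle (rad): 0 let go, 0.30 fully squeezed, catch free above about 0.2. Steel blade 22 mm wide, hinged at its foot 50 mm high and 140 mm behind the sleeve's mouth; its top (115 mm high) swings along +x towards the fixed grip. Sprung: 2 N to start, 8 N fully in, at 100 mm height; comes back by itself.
- pinch (a point): Where to pinch trigger and grip: fixed, 118.5 mm behind the sleeve's mouth, on the leg's axis, 102 mm high, midway over the two when squeezed. Along x they measure there 35 mm squeezed, 51 mm let go (the trigger, on the -x side, stands 16 mm further out). The fixed grip is a black post 18 mm along x 30 mm across, 120 mm high; the sleeve's top below is 66 mm high.
- cam_lever (a joint): Cam lever angle (rad): 0 closed (at its stop, pointing along the leg), grows as the tip swings out to +y. Starts at 0.48 to 0.57, stays where left (friction 0.08 N m). Upright hinge 10 mm behind the mouth, 26 mm across. Black, 9 mm wide, 120 mm long, 62 to 74 mm high: it passes over the bar, and the flanks of fingers straddling the bar meet it as the hand slides towards the leg.
- lever_tip (a point): Centre of the rounded tip (13 mm) of the cam lever, 113.5 mm from its hinge, 68 mm high.
- jar: Bystander: the loose glass spice jar with a dark lid, in front of the stand, 44 mm wide, 105 mm high, origin under its centre. Leave alone.
- peeler: Bystander: the orange peeler, 170 mm long, 18 mm high, lying flat, origin under its centre. Leave alone.
- bowl: Bystander: the white bowl, 140 mm wide, 65 mm high, origin under its centre. Leave alone.

How it is judged:
By the outcome, as a careful person would: the job done as asked, in the order asked, and still so for the second after the job is handed in, while the arm keeps its last pose, push and grip.
It also fails if it takes over 54 s, if anything falls off the work surface, if the arm or the gripper's body presses on something with over 40 N, if the wrist force passes 120 N, or if a joint passes its speed limit or range.

## Working session

There is one attempt and no reset: what is moved stays moved. The work goes in short steps, Python scripts to look and compute and a shell command to move; the robot and the scene stay as the last step left them, time stands still between calls to the robot, and variables do not carry over. Pictures are saved under pics/ and viewed, and the job is handed in when it is done.

```bash
ls; mkdir -p pics; python3 - <<'E'
from bench import *
import cv2,numpy as np
s=read_state()
for k,v in s.items(): print(k,np.round(v,4))
for n in("side","top"):
    p,d=camera(n); cv2.imwrite(f"pics/{n}0.png",p[:,:,::-1]); np.savez(f"{n}0.npz",p=p,d=d)
    c=get_calibration(n); print(n,np.round(c["K"],1).tolist(),c["dist"],np.round(c["extrinsics"],4).tolist())
E
```

```text
pics
time 0.0
joint_positions [ 1.1334  0.3328 -0.0647  1.461   0.0216  1.3499 -0.0885]
joint_vel [ 0.0001 -0.0008 -0.0004  0.0001 -0.0017 -0.0011 -0.0013]
joint_torque [-1.20000e-03 -6.23263e+01  2.36000e-02 -3.89901e+01 -6.15000e-02
  3.98000e-02  2.00000e-04]
ee_pos [ 0.2518 -0.5717  0.2915]
eef_rot [-0.1457  0.6924 -0.6915  0.1455]
ft_force [-0.0218 -0.384  -0.7964]
torque [-0.008  -0.0564  0.0206]
width 0.087
side [[459.0, 0.0, 319.6], [0.0, 459.0, 242.6], [0.0, 0.0, 1.0]] [0.02240667 0.         0.         0.         0.        ] [[0.8143, -0.5804, -0.007, -0.3526], [0.2596, 0.3533, 0.8988, -0.3131], [-0.5192, -0.7337, 0.4384, -0.4366], [0.0, 0.0, 0.0, 1.0]]
top [[468.5, 0.0, 321.1], [0.0, 468.5, 244.5], [0.0, 0.0, 1.0]] [-0.10234319  0.          0.          0.          0.        ] [[-0.0278, -0.9996, 0.008, 0.2073], [0.9815, -0.0258, 0.1899, -0.574], [-0.1896, 0.0131, 0.9818, -0.8347], [0.0, 0.0, 0.0, 1.0]]
```

View pics/side0.png

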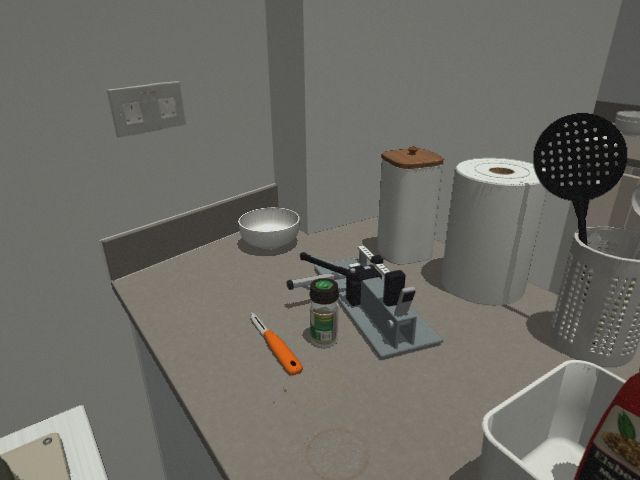

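View pics/top0.png

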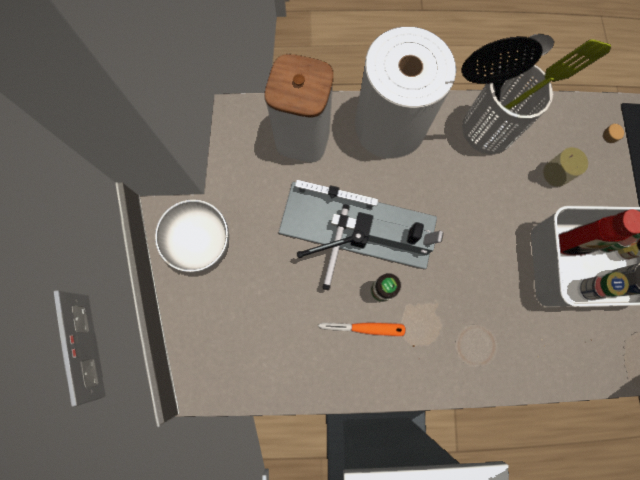

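The top view shows the plate around (360,225), grip about (415,233), lever tip about (302,254), bar end about (327,286), tab about (333,191) and jar at (386,287). I'll zoom in next.

```bash
python3 - <<'E'
import cv2,numpy as np
p=np.load("top0.npz")["p"][:,:,::-1]
cv2.imwrite("pics/topz.png",cv2.resize(p[170:305,270:450],None,fx=4.4,fy=4.4,interpolation=cv2.INTER_CUBIC))
p=np.load("side0.npz")["p"][:,:,::-1]
cv2.imwrite("pics/sidez.png",cv2.resize(p[235:365,275:450],None,fx=4.5,fy=4.5,interpolation=cv2.INTER_CUBIC))
E
```

```text
(no output)
```

View pics/topz.png

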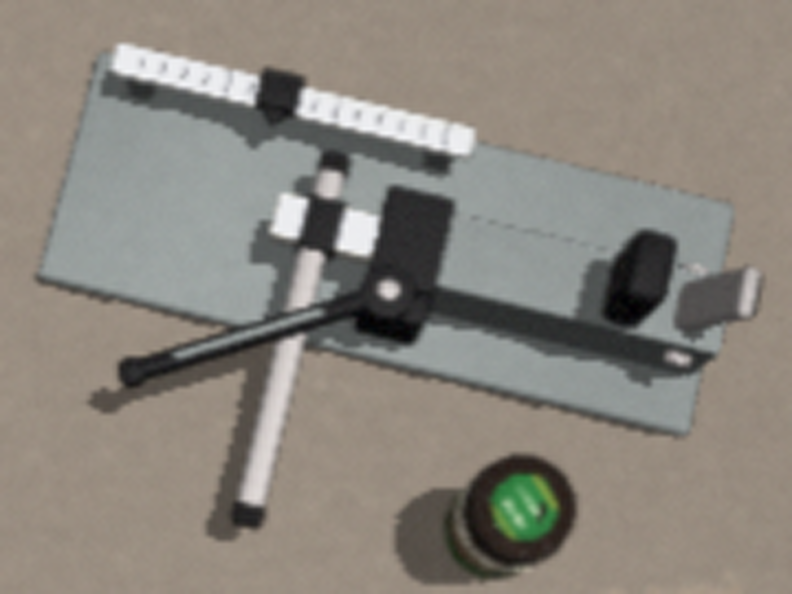

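View pics/sidez.png

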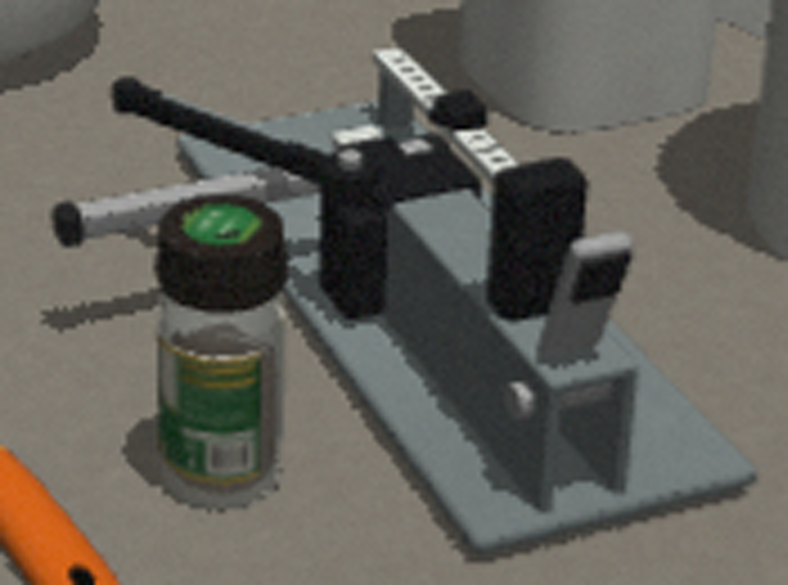

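```bash
cat > h.py <<'E'
from bench import *
import cv2,numpy as np
from scipy.optimize import least_squares
from scipy.spatial.transform import Rotation as R
C={n:get_calibration(n) for n in("side","top")}
F=np.diag([1.,-1,-1])
def P(n,X):
    E=np.array(C[n]["extrinsics"]); Rm=F@E[:3,:3]; t=F@E[:3,3]
    return cv2.projectPoints(np.atleast_2d(np.array(X,float)),cv2.Rodrigues(Rm)[0],t,np.array(C[n]["K"]),np.array(C[n]["dist"]))[0][:,0]
def ray(n,uv,z):
    E=np.array(C[n]["extrinsics"]); Rm=F@E[:3,:3]; t=F@E[:3,3]
    u=cv2.undistortPoints(np.array([[uv]],float),np.array(C[n]["K"]),np.array(C[n]["dist"]))[0,0]
    d=Rm.T@np.array([u[0],u[1],1]); o=-Rm.T@t
    return o+d*(z-o[2])/d[2]
def tri(a,b):
    return least_squares(lambda X:np.r_[P("top",X)[0]-a,P("side",X)[0]-b],[.5,0,.05])
def zt(u,v,s=4.4,o=(270,170)): return ((u+.5)/s-.5+o[0],(v+.5)/s-.5+o[1])
def zs(u,v): return zt(u,v,4.5,(275,235))
E
python3 - <<'E'
from h import *
np.set_printoptions(precision=4,suppress=True)
T=dict(tip=(132,370),barend=(250,517),hinge=(390,289),c1=(690,433),c2=(733,205),c4=(38,280),jar=(520,508),tab=(281,90))
S=dict(tip=(128,93),barend=(66,223),hinge=(350,158),c1=(480,553),c2=(755,476),c4=(180,143),jar=(222,222),tab=(460,106))
for k in T:
    r=tri(zt(*T[k]),zs(*S[k])); print(k,r.x,"res",r.fun)
for n,f,z in(("tip",None,.074),): print(ray("top",zt(132,370),z),ray("side",zs(130,90),z))
print("jar base side?",ray("side",zs(222,490),0),"jartop",ray("top",zt(520,508),.105))
print("hinge", ray("top",zt(390,289),.078))
print("tabpt", ray("top",zt(277,124),.05),ray("top",zt(277,124),.06))
print("barends",ray("top",zt(246,525),.05),ray("top",zt(336,152),.05))
print("grip",ray("top",zt(655,240),.12))
E
```

```text
tip [0.5605 0.2323 0.0683] res [ 0.0426 -0.0832 -0.0935  0.0169]
barend [0.4988 0.1839 0.0505] res [ 0.0415 -0.086  -0.0884  0.014 ]
hinge [0.5909 0.1225 0.0769] res [ 0.0572 -0.0981 -0.1036  0.0245]
c1 [ 0.5354 -0.0178  0.0064] res [ 0.0172 -0.0288 -0.0248  0.0061]
c2 [ 0.641  -0.0452  0.0076] res [-0.0113  0.0161  0.0145 -0.0046]
c4 [0.6152 0.2759 0.0067] res [ 0.3222 -0.6137 -0.7047  0.1349]
jar [0.495  0.076  0.1047] res [ 0.3845 -0.7214 -0.6959  0.1381]
tab [0.6874 0.1646 0.0514] res [-0.025   0.04    0.0452 -0.0122]
[0.5594 0.2322 0.074 ] [0.5569 0.2249 0.074 ]
jar base side? [0.4892 0.0668 0.    ] jartop [0.4937 0.0768 0.105 ]
hinge [0.5904 0.1227 0.078 ]
tabpt [0.6722 0.1668 0.05  ] [0.6693 0.1672 0.06  ]
barends [0.4953 0.1858 0.05  ] [0.6587 0.1412 0.05  ]
grip [0.5991 0.0183 0.12  ]
```

```bash
python3 - <<'E'
from h import *
np.set_printoptions(precision=4,suppress=True)
def model(q):
    x,y,yw,tab,lev,px,py=q
    c,s=np.cos(yw),np.sin(yw)
    W=lambda a,b,z:(x+c*a-s*b,y+s*a+c*b,z)
    L=(-.01+.1135*np.cos(lev),.026+.1135*np.sin(lev))
    return dict(tipc=W(*L,.068),tipt=W(*L,.074),end=W(.025,.133,.050),nend=W(.025,-.032,.050),
     hinge=W(-.01,.026,.077),tabp=W(.042+tab,-.040,.05),
     c1=W(px-.1525,py+.056,.012),c1b=W(px-.1525,py+.056,0.0),c2=W(px-.1525,py-.056,.012),c4=W(px+.1525,py+.056,.012),c3=W(px+.1525,py-.056,.012),
     grip=W(-.1185+.0175-.009,0,.12))
obs=[("top","tipt",zt(130,369)),("side","tipc",zs(128,95)),("top","end",zt(248,522)),("side","end",zs(64,223)),("top","nend",zt(336,152)),
("top","hinge",zt(390,289)),("side","hinge",zs(350,158)),("top","tabp",zt(277,124)),
("top","c1",zt(690,428)),("side","c1",zs(480,545)),("top","c2",zt(733,205)),("top","c4",zt(38,277)),("top","c3",zt(103,52)),("side","c2",zs(755,470)),("top","grip",zt(652,248)),("side","grip",zs(545,172))]
f=lambda q:np.concatenate([P(n,model(q)[k])[0]-uv for n,k,uv in obs])
r=least_squares(f,[.62,.12,1.305,.01,.5,0,0],loss="soft_l1")
print(r.x,np.degrees(r.x[2]))
for o,e in zip(obs,f(r.x).reshape(-1,2)): print(o[0],o[1],e)
x,y,yw=r.x[:3];c,s=np.cos(yw),np.sin(yw)
W=lambda a,b,z:np.array((x+c*a-s*b,y+s*a+c*b,z))
print("pinch",W(-.1185,0,.102),"barmid at mark",W(.042+r.x[3],0,.05),"end at leg .1",W(.125,.133,.05), "ends mark",W(.042+r.x[3],.133,.05))
np.save("fit.npy",r.x)
rr=R.from_quat(read_state()["eef_rot"]).as_matrix();print(rr, read_state()["ee_pos"])
E
```

```text
[ 0.6198  0.1257  1.3063  0.0113  0.5498 -0.0086 -0.0101] 74.84727101313379
top tipt [ 0.6508 -0.1987]
side tipc [-0.1024 -0.1258]
top end [ 0.109  -0.7698]
side end [-0.2369  0.1947]
top nend [-0.1315  0.7524]
top hinge [-0.1875 -0.765 ]
side hinge [ 0.3036 -0.3523]
top tabp [ 0.0153 -0.0652]
top c1 [0.7187 1.7083]
side c1 [-0.8354 -0.657 ]
top c2 [ 1.3997 -0.7757]
top c4 [-0.2179  0.5033]
top c3 [-1.1616 -0.3181]
side c2 [ 1.4378 -0.4104]
top grip [0.2749 2.5801]
side grip [-0.2379 -1.0457]
pinch [0.5888 0.0114 0.102 ] barmid at mark [0.6338 0.1772 0.05  ] end at leg .1 [0.5241 0.2812 0.05  ] ends mark [0.5054 0.212  0.05  ]
[[-0.9152 -0.0006  0.403 ]
 [-0.403   0.0011 -0.9152]
 [ 0.0001 -1.     -0.0013]] [ 0.2518 -0.5718  0.2915]
```

```bash
python3 - <<'E'
from h import *
np.set_printoptions(precision=3,suppress=True)
d=np.load("top0.npz")["d"]
E=np.array(C["top"]["extrinsics"]);K=np.array(C["top"]["K"])
v,u=np.mgrid[0:480,0:640]
n=cv2.undistortPoints(np.stack([u,v],-1).reshape(-1,1,2).astype(float),K,np.array(C["top"]["dist"]))[:,0].reshape(480,640,2)
pc=np.stack([n[...,0]*d,-n[...,1]*d,-d],-1); w=(pc-E[:3,3])@E[:3,:3]
m=(d>0)&(w[...,2]>.02)
for x0 in np.arange(.2,.9,.05):
    print("%.2f"%x0,end=" ")
    for y0 in np.arange(-.55,.45,.05):
        k=m&(abs(w[...,0]-x0)<.025)&(abs(w[...,1]-y0)<.025)
        print("%4d"%(1000*w[...,2][k].max() if k.sum()>3 else 0),end="")
    print()
print(np.arange(-.55,.45,.05))
E
```

```text
0.20    0   0   0   0   0   0   0   0   0   0   0   0   0   0   0   0   0   0   0   0
0.25    0   0   0   0   0   0   0   0   0   0   0   0   0   0   0   0   0   0   0   0
0.30    0   0   0   0   0   0   0   0   0   0   0   0   0   0   0   0   0   0   0   0
0.35    0   0   0   0   0   0   0   0   0   0   0   0   0   0   0   0   0   0   0   0
0.40    0   0   0   0   0   0   0   0   0   0   0   0   0   0   0   0   0   0   0   0
0.45    0   0   0 119 120 121 120   0   0   0   0   0 106 107   0   0   0   0   0   0
0.50    0   0   0 120 111   0 119   0   0   0   0   0 108 108  57  61   0   0   0   0
0.55    0   0  87 139 210 208 121   0   0   0   0 119 117   0  75  77  76   0   0  66
0.60    0   0   0 120 208 208 120   0   0   0 112 123 121  80  80  74   0   0  66  63
0.65    0   0   0   0 116 120 118   0   0   0   0   0   0  71  61   0   0   0  63  68
0.70    0   0   0   0 224 226   0   0   0   0   0   0   0  47  57  54  46   0   0   0
0.75    0   0   0   0 225 227   0 170   0   0   0 233 233   0   0 224 222   0   0   0
0.80    0   0   0   0   0   0 180 181 341 348 344 233 233 234 222 240 238 222   0 438
0.85    0   0   0   0   0 300 306 255 337 333 234 234 234 234 223 237 237 220   0 432
[-0.55 -0.5  -0.45 -0.4  -0.35 -0.3  -0.25 -0.2  -0.15 -0.1  -0.05  0.
  0.05  0.1   0.15  0.2   0.25  0.3   0.35  0.4 ]
```

```bash
python3 -m pendant '[{"dp":[25,32,6],"angular":[0,0,-3],"jaw":0},{"dp":[25,32,6],"angular":[0,0,-3],"jaw":0},{"dp":[25,32,6],"angular":[0,0,-3],"jaw":0},{"dp":[25,32,6],"angular":[0,0,-3],"jaw":0},{"dp":[25,32,6],"angular":[0,0,-3],"jaw":0},{"dp":[25,32,6],"angular":[0,0,-3],"jaw":0},{"dp":[12,38,0],"angular":[0,0,-3],"jaw":0},{"dp":[12,38,0],"angular":[0,0,-3],"jaw":0},{"dp":[12,38,0],"angular":[0,0,-3],"jaw":0},{"dp":[12,38,0],"angular":[0,0,-3],"jaw":0},{"dp":[12,38,0],"angular":[0,0,-3],"jaw":0},{"dp":[12,38,0],"angular":[0,0,-3],"jaw":0}]' 20; python3 - <<'E'
from h import *
s=read_state(); print(np.round(s["joint_positions"],2)); z=R.from_quat(s["eef_rot"]).as_matrix(); print(z.round(3)); print(np.degrees(np.arctan2(z[1,2],z[0,2])), s["ee_pos"])
E
```

```text
time: 1.3
ee_pos: [0.4739, -0.1504, 0.3281]
eef_rot: [-0.076, -0.703, 0.703, 0.076]
ft_force: [1.3, 0.1, 1.0]
width: 0.0869
[ 0.58  0.05 -0.38  1.72  0.02  1.38 -1.59]
[[-0.977 -0.    -0.214]
 [ 0.214 -0.    -0.977]
 [ 0.    -1.     0.   ]]
-102.36402769169679 [ 0.47394862 -0.15039675  0.32809344]
```

```bash
python3 -m pendant '[{"dp":[23,32.4,-10],"angular":[0,0,-1.4],"jaw":0},{"dp":[23,32.4,-10],"angular":[0,0,-1.4],"jaw":0},{"dp":[23,32.4,-10],"angular":[0,0,0],"jaw":0},{"dp":[23,32.4,-10],"angular":[0,0,0],"jaw":0},{"dp":[23,32.4,-10],"angular":[0,0,0],"jaw":0},{"dp":[0,0,-22],"angular":[0,0,0],"jaw":0},{"dp":[0,0,-22],"angular":[0,0,0],"jaw":0},{"dp":[0,0,0],"angular":[0,0,0],"jaw":0}]' 20; python3 - <<'E'
from h import *
s=read_state(); z=R.from_quat(s["eef_rot"]).as_matrix(); print(np.degrees(np.arctan2(z[1,2],z[0,2])), s["ee_pos"],z[:,1])
for n in("side","top"):
    p,d=camera(n); p=p[:,:,::-1]
    p=p[170:305,270:450] if n=="top" else p[215:365,275:450]
    cv2.imwrite(f"pics/{n}1.png",cv2.resize(p,None,fx=4,fy=4,interpolation=cv2.INTER_CUBIC))
E
```

```text
time: 2.1
ee_pos: [0.5874, 0.01, 0.2309]
eef_rot: [-0.09, -0.701, 0.701, 0.094]
ft_force: [0.1, -0.9, -0.1]
width: 0.0876
-105.00567615465867 [0.5873682  0.0099507  0.23088383] [-5.89635626e-03 -4.63416332e-05 -9.99982615e-01]
```

View pics/side1.png

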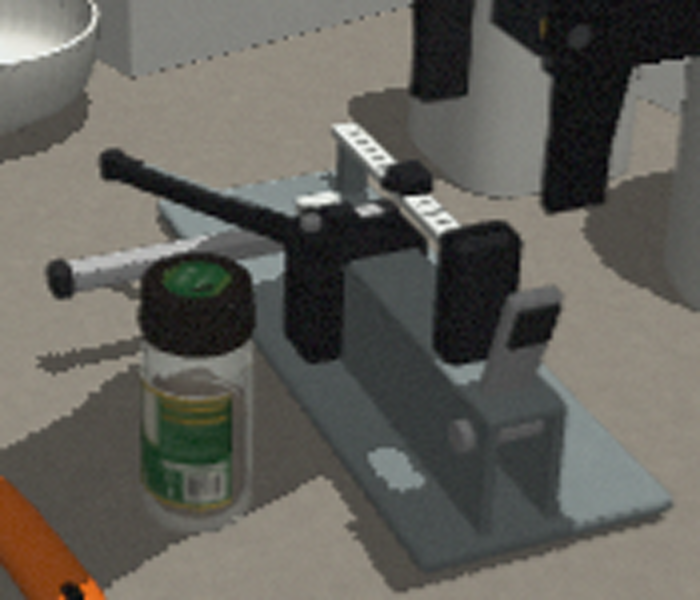

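View pics/top1.png

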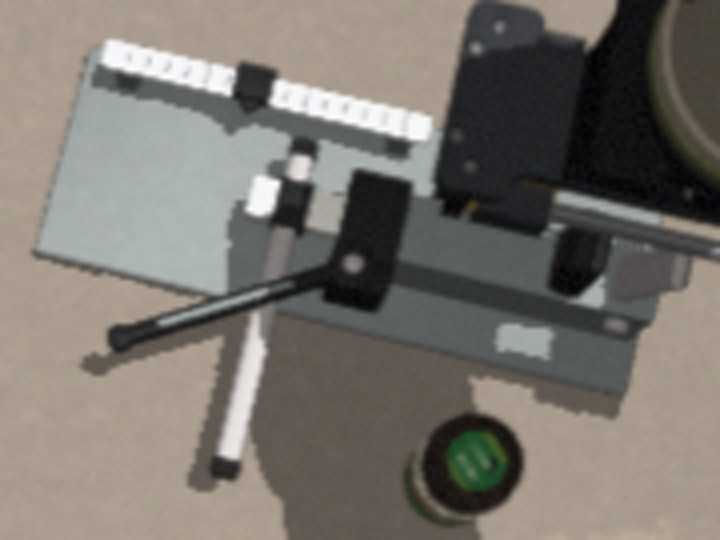

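Both views show the jaws above the grip (top about (580,262), side (480,270)), lined up with its long axis and clear of it. I'll descend and squeeze.

```bash
python3 -m pendant '[{"dp":[0.5,0.5,-18],"angular":[0,0,0],"jaw":0},{"dp":[0.5,0.5,-18],"angular":[0,0,0],"jaw":0},{"dp":[0,0,-18],"angular":[0,0,0],"jaw":0},{"dp":[0,0,-18],"angular":[0,0,0],"jaw":0},{"dp":[0,0,-6],"angular":[0,0,0],"jaw":0},{"dp":[0,0,0],"angular":[0,0,0],"jaw":0}]' 20;python3 -m pendant '[{"dp":[0,0,0],"angular":[0,0,0],"jaw":80},{"dp":[0,0,0],"angular":[0,0,0],"jaw":100},{"dp":[0,0,0],"angular":[0,0,0],"jaw":120},{"dp":[0,0,0],"angular":[0,0,0],"jaw":130},{"dp":[0,0,0],"angular":[0,0,0],"jaw":130}]' 20;
```

```text
time: 2.8
ee_pos: [0.59, 0.0108, 0.1567]
eef_rot: [-0.093, -0.701, 0.701, 0.093]
ft_force: [0.8, -0.1, -0.1]
width: 0.0869
time: 3.3
ee_pos: [0.5901, 0.0098, 0.1567]
eef_rot: [-0.093, -0.7, 0.701, 0.093]
ft_force: [-0.2, -5.2, 3.2]
width: 0.0548
```

```bash
python3 -m pendant '[{"dp":[0,0,0],"angular":[0,0,0],"jaw":150},{"dp":[0,0,0],"angular":[0,0,0],"jaw":170},{"dp":[0,0,0],"angular":[0,0,0],"jaw":170},{"dp":[0,0,0],"angular":[0,0,0],"jaw":170},{"dp":[0,0,0],"angular":[0,0,0],"jaw":170},{"dp":[0,0,0],"angular":[0,0,0],"jaw":170}]' 25; python3 - <<'E'
from h import *
s=read_state(); z=R.from_quat(s["eef_rot"]).as_matrix(); print(np.degrees(np.arctan2(z[1,2],z[0,2])), s["ee_pos"],z[:,1])
for n in("side","top"):
    p,d=camera(n); p=p[:,:,::-1]
    p=p[170:305,240:450] if n=="top" else p[215:365,235:450]
    cv2.imwrite(f"pics/{n}2.png",cv2.resize(p,None,fx=3.6,fy=3.6,interpolation=cv2.INTER_CUBIC))
E
```

```text
time: 3.9
ee_pos: [0.5902, 0.0101, 0.1566]
eef_rot: [-0.093, -0.701, 0.701, 0.093]
ft_force: [0.8, -5.6, 2.9]
width: 0.0338
-105.08104775860409 [0.59017088 0.01014365 0.15656295] [ 6.00584293e-04 -1.03860079e-03 -9.99999280e-01]
```

View pics/side2.png

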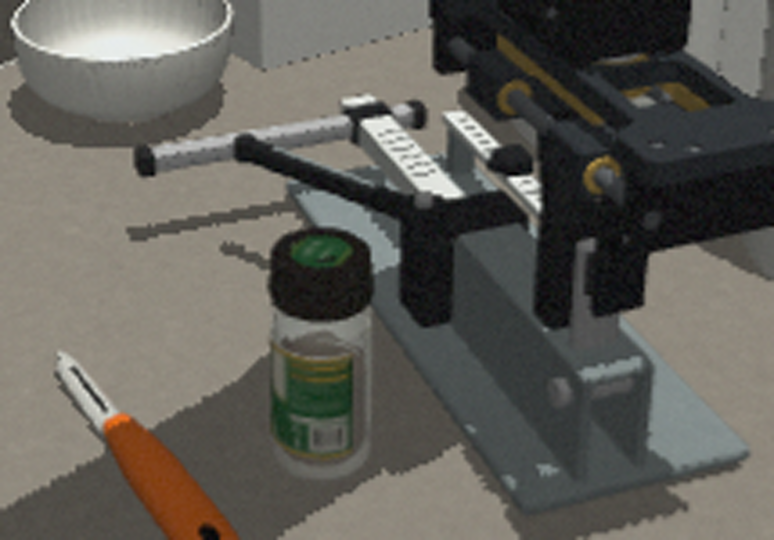

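View pics/top2.png

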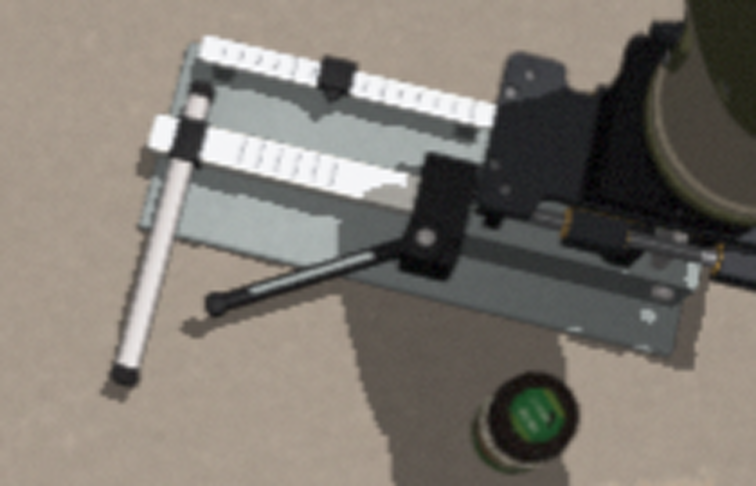

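The leg has sprung fully out: the top view shows the bar from (200,90) to (125,375). I'll let go of the trigger and rise.

```bash
python3 -m pendant '[{"dp":[0,0,0],"angular":[0,0,0],"jaw":0},{"dp":[0,0,0],"angular":[0,0,0],"jaw":0},{"dp":[0,0,0],"angular":[0,0,0],"jaw":0},{"dp":[0,0,0],"angular":[0,0,0],"jaw":0},{"dp":[0,0,0],"angular":[0,0,0],"jaw":0},{"dp":[0,0,15],"angular":[0,0,0],"jaw":0},{"dp":[0,0,25],"angular":[0,0,0],"jaw":0},{"dp":[0,0,25],"angular":[0,0,0],"jaw":0},{"dp":[0,0,25],"angular":[0,0,0],"jaw":0}]' 25; python3 - <<'E'
from h import *
np.set_printoptions(precision=4,suppress=True)
p,d=camera("top"); np.savez("t3.npz",p=p); p=p[:,:,::-1]
cv2.imwrite("pics/top3.png",cv2.resize(p[170:305,240:420],None,fx=4.4,fy=4.4,interpolation=cv2.INTER_CUBIC))
x,y,yw=np.load("fit.npy")[:3];c,s=np.cos(yw),np.sin(yw)
W=lambda a,b,z:np.array((x+c*a-s*b,y+s*a+c*b,z))
print("end",W(.125,.133,.05),"grasp",W(.125,.117,.05),read_state()["ee_pos"])
print("predicted px end zoom",((P("top",W(.125,.133,.05))[0]-[240,170]+.5)*4.4-.5),((P("top",W(.125,-.032,.05))[0]-[240,170]+.5)*4.4-.5),((P("top",W(.125,.117,.056))[0]-[240,170]+.5)*4.4-.5))
E
```

```text
time: 4.9
ee_pos: [0.5898, 0.0123, 0.2485]
eef_rot: [0.092, 0.702, -0.701, -0.092]
ft_force: [1.0, 0.5, 0.4]
width: 0.0863
end [0.5241 0.2812 0.05  ] grasp [0.5396 0.277  0.05  ] [0.5914 0.0126 0.253 ]
predicted px end zoom [153.3365 463.6133] [247.5605 103.8338] [161.5003 425.6443]
```

View pics/top3.png

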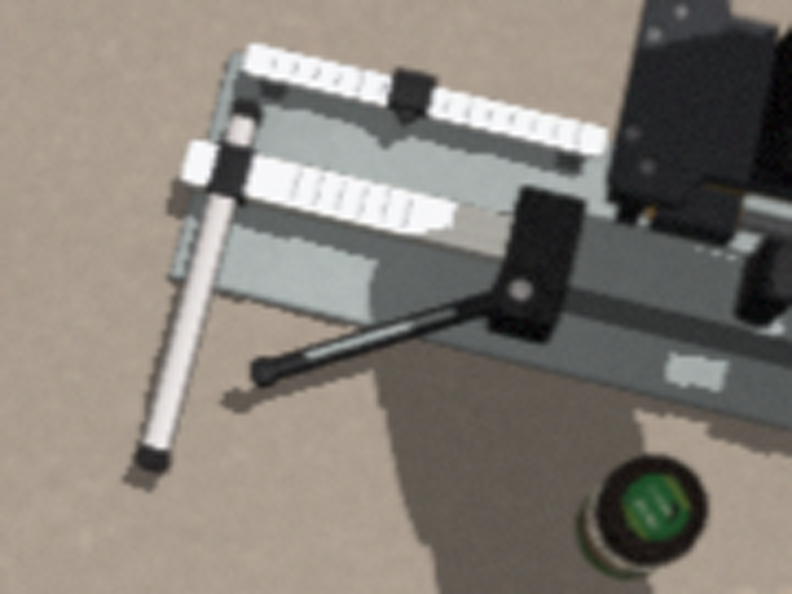

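```bash
python3 - <<'E'
from h import *
b=[ray("top",q,.065) for q in((156,236),(228,236),(192,200),(192,272))]; print(np.round(b,3))
E
python3 -m pendant '[{"dp":[-7.4,37.7,0],"angular":[0,0,0],"jaw":100},{"dp":[-7.4,37.7,0],"angular":[0,0,0],"jaw":100},{"dp":[-7.4,37.7,0],"angular":[0,0,0],"jaw":100},{"dp":[-7.4,37.7,0],"angular":[0,0,0],"jaw":100},{"dp":[-7.4,37.7,0],"angular":[0,0,0],"jaw":100},{"dp":[-7.4,37.7,0],"angular":[0,0,0],"jaw":100},{"dp":[-7.4,37.7,0],"angular":[0,0,0],"jaw":130},{"dp":[0,0,0],"angular":[0,0,0],"jaw":130}]' 25
```

```text
[[0.602 0.505 0.065]
 [0.598 0.367 0.065]
 [0.671 0.438 0.065]
 [0.532 0.434 0.065]]
time: 5.75
ee_pos: [0.5348, 0.2823, 0.2476]
eef_rot: [0.089, 0.703, -0.7, -0.09]
ft_force: [-0.1, 0.1, 0.7]
width: 0.0459
```

```bash
python3 -m pendant '[{"dp":[1,0,-22],"angular":[0,0,0],"jaw":130},{"dp":[1,-1,-22],"angular":[0,0,0],"jaw":130},{"dp":[1,-1,-22],"angular":[0,0,0],"jaw":130},{"dp":[0,0,-12],"angular":[0,0,0],"jaw":130},{"dp":[0,0,0],"angular":[0,0,0],"jaw":130}]' 25;python3 - <<'E'
from h import *
s=read_state(); print(s["ee_pos"],s["width"])
for n in("side","top"):
    p,d=camera(n); p=p[:,:,::-1]
    p=p[170:305,240:420] if n=="top" else p[200:350,235:420]
    cv2.imwrite(f"pics/{n}4.png",cv2.resize(p,None,fx=4,fy=4,interpolation=cv2.INTER_CUBIC))
s=read_state(); print(s["ee_pos"],s["width"])
E
```

```text
time: 6.25
ee_pos: [0.5403, 0.2728, 0.1673]
eef_rot: [-0.092, -0.701, 0.701, 0.093]
ft_force: [-0.4, 0.5, -0.6]
width: 0.0428
[0.54033135 0.27280289 0.16728914] 0.04278944168317176
[0.54123529 0.27339837 0.16935626] 0.04275767242124387
```

View pics/side4.png

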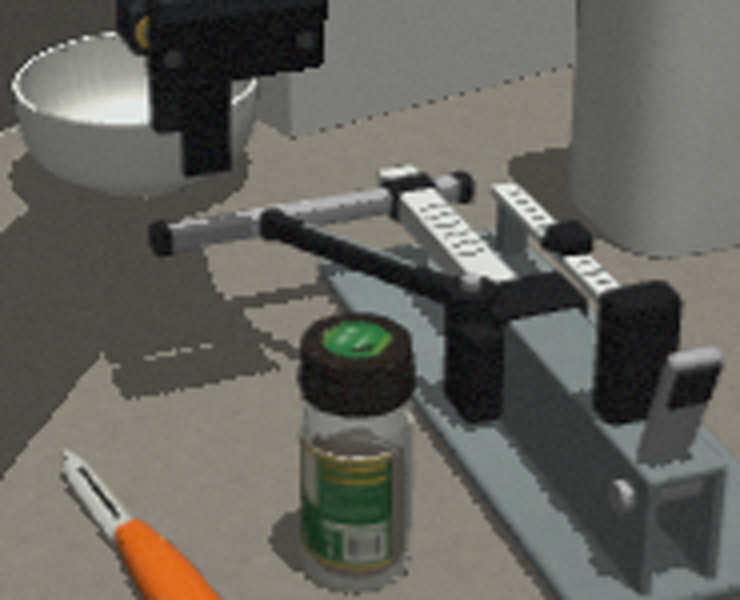

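View pics/top4.png

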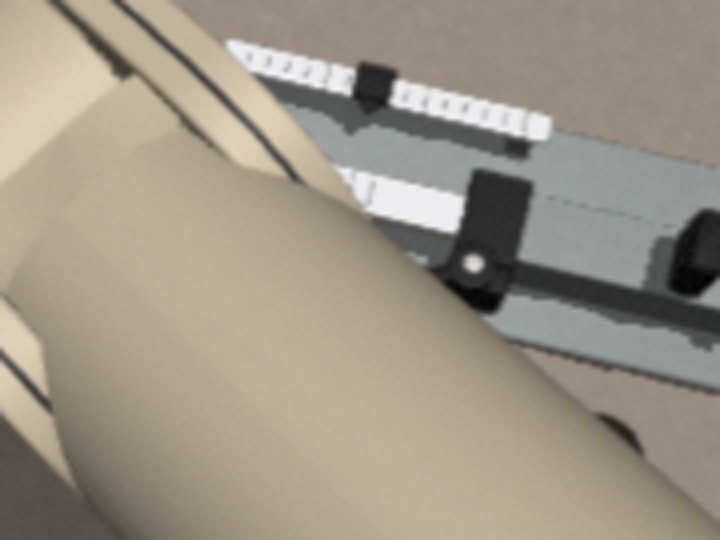

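The side view shows the fingers above the bar end (155,238), and the top view is blocked by the arm. I'll lower over the bar and grip.

```bash
python3 -m pendant '[{"dp":[-0.5,2.5,-20],"angular":[0,0,0],"jaw":130},{"dp":[-0.5,2,-20],"angular":[0,0,0],"jaw":130},{"dp":[0,0,-18],"angular":[0,0,0],"jaw":130},{"dp":[0,0,-8],"angular":[0,0,0],"jaw":130},{"dp":[0,0,0],"angular":[0,0,0],"jaw":130},{"dp":[0,0,0],"angular":[0,0,0],"jaw":130}]' 25;python3 - <<'E'
from h import *
for i in range(2):
    p,d=camera("side"); s=read_state(); print(s["ee_pos"],s["width"],s["ft_force"])
p=p[200:350,235:420,::-1]
cv2.imwrite(f"pics/side5.png",cv2.resize(p,None,fx=4,fy=4,interpolation=cv2.INTER_CUBIC))
E
```

```text
time: 6.95
ee_pos: [0.5407, 0.2778, 0.1036]
eef_rot: [0.093, 0.701, -0.701, -0.092]
ft_force: [0.5, -0.1, -0.4]
width: 0.0424
[0.54075837 0.2778239  0.10370782] 0.04299439209425073 [0.23955103 0.57240245 0.33411991]
[0.54072883 0.27774339 0.10361042] 0.04248562613851145 [ 0.42438254 -0.67412727 -0.78163433]
```

View pics/side5.png

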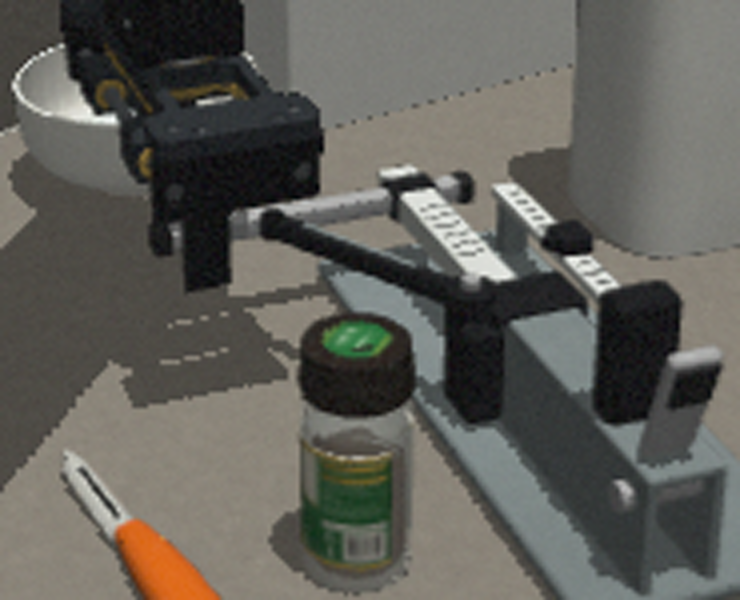

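```bash
python3 -m pendant '[{"dp":[0,0,0],"angular":[0,0,0],"jaw":180},{"dp":[0,0,0],"angular":[0,0,0],"jaw":205},{"dp":[0,0,0],"angular":[0,0,0],"jaw":240},{"dp":[0,0,0],"angular":[0,0,0],"jaw":240},{"dp":[0,0,0],"angular":[0,0,0],"jaw":240},{"dp":[0,0,0],"angular":[0,0,0],"jaw":240}]' 20;cat >> h.py <<'E'
def st(n=5):
    q=np.load("fit.npy"); x,y,yw=q[:3]; A=[];Fs=[]
    for i in range(n):
        camera("side"); s=read_state(); A.append(s["ee_pos"]); Fs.append(s["ft_force"])
    e=np.mean(A,0); d=e[:2]-[x,y]; c,sn=np.cos(yw),np.sin(yw); f=np.mean(Fs,0)
    print("t",s["time"],"tcp",e.round(4),"sd",np.std(A,0).round(4),"along %.4f across %.4f"%(c*d[0]+sn*d[1],-sn*d[0]+c*d[1]),"width %.4f"%s["width"],"F along %.1f across %.1f z %.1f"%(c*f[0]+sn*f[1],-sn*f[0]+c*f[1],f[2]))
E
python3 -c "
from h import *
st()"
```

```text
time: 7.65
ee_pos: [0.5399, 0.2765, 0.1022]
eef_rot: [-0.092, -0.7, 0.702, 0.093]
ft_force: [-2.5, -4.1, 4.3]
width: 0.0117
t 7.9 tcp [0.5399 0.2765 0.1022] sd [0. 0. 0.] along 0.1246 across 0.1165 width 0.0120 F along -5.6 across 1.6 z 4.0
```

```bash
python3 - <<'E'
from h import *
a=np.load("top0.npz")["p"][:,:,::-1][178:218,280:380]; b=np.load("t3.npz")["p"][:,:,::-1][178:218,280:380]
r=[cv2.resize(i,None,fx=7.5,fy=7.5,interpolation=cv2.INTER_CUBIC) for i in (a,b)]
# gamma to open darks
o=np.vstack(r); o=(255*(o/255.)**.6).astype('uint8'); print(o.shape)
cv2.imwrite("pics/tabz.png",o)
E
```

```text
(600, 750, 3)
```

View pics/tabz.png

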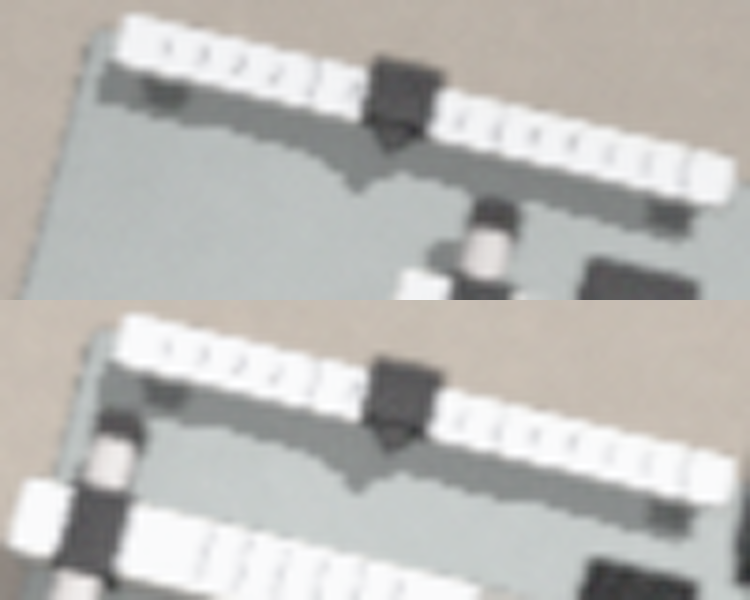

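```bash
python3 - <<'E'
from h import *
x,y,yw=np.load("fit.npy")[:3];c,s=np.cos(yw),np.sin(yw)
W=lambda a,b,z:np.array((x+c*a-s*b,y+s*a+c*b,z))
px=lambda a,b,z:((P("top",W(a,b,z))[0]-[280,178]+.5)*7.5-.5).round(1)
for l in(0,.1):print("bar",l,px(.025+l,-.032,.056),"edges",px(.031+l,-.032,.056),px(.019+l,-.032,.056),"inner cap",px(.025+l,-.026,.056))
for t in(.009,.010,.011,.012,.013):print(t,px(.042+t,-.04,.05),px(.042+t,-.04,.052))
print(px(.028+.025,-.04,.053),"strip?",px(0,-.05,.05))
E
```

```text
bar 0 [498.5 198.7] edges [475.8 193.4] [521.2 204.1] inner cap [493.3 220.6]
bar 0.1 [121.3 110.4] edges [ 98.8 105.2] [143.8 115.7] inner cap [115.6 132.1]
0.009 [406.4 153.3] [406.7 151.1]
0.01 [402.7 152.4] [402.9 150.2]
0.011 [398.9 151.5] [399.2 149.3]
0.012 [395.2 150.7] [395.4 148.4]
0.013 [391.4 149.8] [391.7 147.5]
[399.3 148.2] strip? [606.3 162.2]
```

```bash
python3 - <<'E'
from h import *
g=cv2.cvtColor(np.load("top0.npz")["p"],cv2.COLOR_RGB2GRAY); g2=cv2.cvtColor(np.load("t3.npz")["p"],cv2.COLOR_RGB2GRAY)
print("cols",list(range(324,346)))
for r in range(184,202): print(r,*("%4d"%v for v in g[r,324:346])," | ",*("%4d"%v for v in g2[r,324:346]))
E
```

```text
cols [324, 325, 326, 327, 328, 329, 330, 331, 332, 333, 334, 335, 336, 337, 338, 339, 340, 341, 342, 343, 344, 345]
184  143  141  144  140  142  143  140  138  140  139  140  141  143  142  143  145  146  143  143  143  141  145  |   159  158  157  160  157  157  156  156  155  156  157  156  157  160  160  160  162  161  161  158  158  159
185  152  149  144  144  141  126   95   98  114  124  134  137  136  142  143  145  147  144  143  144  142  143  |   170  167  159  159  158  139  109  111  130  139  149  152  154  156  159  162  162  162  161  160  158  159
186  210  190  162  154  138   98   58   53   61   67   77   88  103  123  136  143  145  143  144  143  143  144  |   228  210  180  173  152  110   64   59   71   77   85   95  115  137  151  156  161  162  161  158  159  159
187  234  231  226  219  177   80   40   43   44   45   43   49   55   65   84  117  142  145  142  143  143  144  |   245  243  241  233  195   89   49   43   46   49   49   53   62   74   96  132  156  161  159  158  160  160
188  236  235  227  217  189   82   42   39   41   38   37   39   40   4
[... 2419 characters left out ...]
1  128  139  141
199   87   90   89   85   87   87   85   83   82   86   86   86   86   86   87   88   85   85   84   87   84   89  |    98   97  100   98   98   94   95   90   92   94   96   97   94   96   97   95   96   97   94   97   96   96
200  102   92   90   87   87   87   85   85   90   96   92   87   88   85   86   85   85   83   85   85   86   84  |   115  103   98   98   96   97   94   94  100  107  104   99   97   93   97   94   96   97   94   97   95   94
201  151  130   92   88   89   91   94   99  119  144  131  102   95   94   91   85   85   84   86   88   85   88  |   166  144  105   97   99  102  107  111  135  161  144  114  109  107  104   98   96   96   98   98   93   96
```

```bash
python3 - <<'E'
from h import *
x,y,yw=np.load("fit.npy")[:3];c,s=np.cos(yw),np.sin(yw)
W=lambda a,b,z:np.array((x+c*a-s*b,y+s*a+c*b,z))
a=np.load("side0.npz")["p"][:,:,::-1]; r0,c0,f=240,345,8
o=cv2.resize(a[r0:r0+60,c0:c0+70],None,fx=f,fy=f,interpolation=cv2.INTER_CUBIC)
o=(255*(o/255.)**.5).astype('uint8'); o2=o.copy()
px=lambda n,a,b,z:tuple(((P(n,W(a,b,z))[0]-[c0,r0]+.5)*f-.5).round().astype(int).tolist())
for t,col in((.0113,(0,0,255)),(.0135,(0,255,0))):
    for z in(.044,.05,.056): cv2.circle(o2,px("side",.042+t,-.04,z),2,col,-1); print(t,z,px("side",.042+t,-.04,z))
for z in (.05,.056): cv2.circle(o2,px("side",.025,-.032,z),2,(255,0,0),-1)
cv2.imwrite("pics/sidetab.png",np.hstack([o,o2])[:,:,:][:, :1120] if 0 else np.vstack([o,o2])[:600] if 0 else cv2.resize(np.hstack([o,o2]),(800,343)))
E
```

```text
0.0113 0.044 (205, 190)
0.0113 0.05 (206, 168)
0.0113 0.056 (207, 146)
0.0135 0.044 (201, 186)
0.0135 0.05 (202, 164)
0.0135 0.056 (203, 142)
```

View pics/sidetab.png

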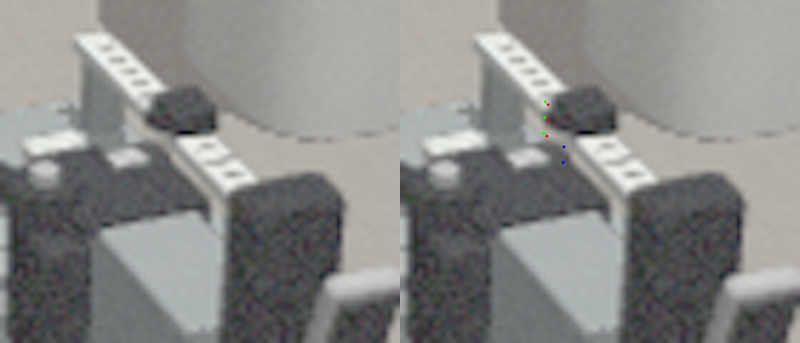

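```bash
python3 -m pendant '[{"dp":[-3,-11,0],"angular":[0,0,0],"jaw":240},{"dp":[-3,-11,0],"angular":[0,0,0],"jaw":240},{"dp":[-3,-11,0],"angular":[0,0,0],"jaw":240},{"dp":[-3,-11,0],"angular":[0,0,0],"jaw":240},{"dp":[-3,-11,0],"angular":[0,0,0],"jaw":240},{"dp":[-1.5,-6,0],"angular":[0,0,0],"jaw":240},{"dp":[0,0,0],"angular":[0,0,0],"jaw":240},{"dp":[0,0,0],"angular":[0,0,0],"jaw":240}]' 25
python3 - <<'E'
from h import *
st(3)
p,d=camera("top");np.savez("t6.npz",p=p)
cv2.imwrite("pics/top6.png",cv2.resize(p[170:320,240:420,::-1],None,fx=4,fy=4,interpolation=cv2.INTER_CUBIC))
p,d=camera("side")
cv2.imwrite("pics/side6.png",cv2.resize(p[200:350,235:420,::-1],None,fx=4,fy=4,interpolation=cv2.INTER_CUBIC))
E
```

```text
time: 8.7
ee_pos: [0.5236, 0.2177, 0.1024]
eef_rot: [0.093, 0.702, -0.7, -0.092]
ft_force: [2.6, 5.4, -4.7]
width: 0.0117
t 8.85 tcp [0.5237 0.2178 0.1024] sd [0. 0. 0.] along 0.0637 across 0.1169 width 0.0117 F along 6.0 across -1.3 z -4.3
```

View pics/top6.png

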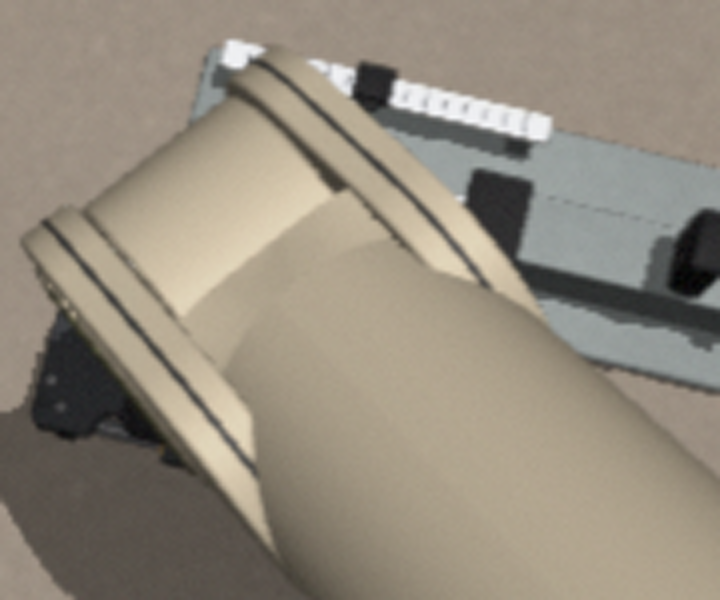

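View pics/side6.png

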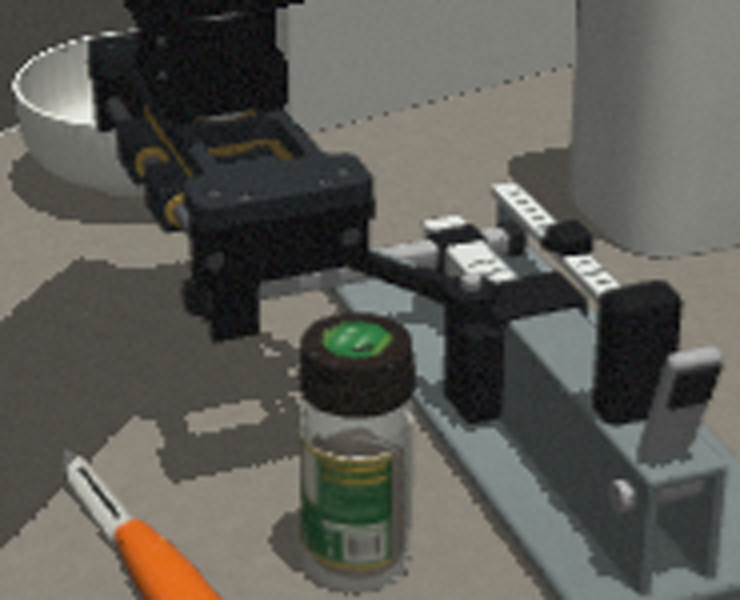

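The side view shows the bar's short end at (510,240) approaching the tab at (568,240), with the hand clear of the jar and the lever still open. I'll push the remaining 8.6 mm.

```bash
python3 -m pendant '[{"dp":[-1,-4,0],"angular":[0,0,0],"jaw":240},{"dp":[-1.2,-4.2,0],"angular":[0,0,0],"jaw":240},{"dp":[0,0,0],"angular":[0,0,0],"jaw":240},{"dp":[0,0,0],"angular":[0,0,0],"jaw":240},{"dp":[0,0,0],"angular":[0,0,0],"jaw":240}]' 25
python3 - <<'E'
from h import *
st(3)
p,d=camera("side"); np.savez("s7.npz",p=p)
x,y,yw=np.load("fit.npy")[:3];c,s=np.cos(yw),np.sin(yw)
W=lambda a,b,z:np.array((x+c*a-s*b,y+s*a+c*b,z))
r0,c0,f=240,325,8
o=cv2.resize(p[r0:r0+50,c0:c0+90,::-1],None,fx=f,fy=f,interpolation=cv2.INTER_CUBIC)
o=(255*(o/255.)**.5).astype('uint8');cv2.imwrite("pics/side7a.png",o)
px=lambda a,b,z:tuple(((P("side",W(a,b,z))[0]-[c0,r0]+.5)*f-.5).round().astype(int).tolist())
L=.0305
for a,b,z in((.025+L,-.032,.05),(.031+L,-.032,.056),(.019+L,-.032,.056),(.019+L,0.05,.056)): cv2.circle(o,px(a,b,z),2,(0,0,255),-1)
cv2.circle(o,px(.042+.0135,-.04,.05),2,(0,255,0),-1)
cv2.imwrite("pics/side7.png",o)
E
```

```text
time: 9.45
ee_pos: [0.5215, 0.2098, 0.1023]
eef_rot: [0.092, 0.702, -0.7, -0.092]
ft_force: [2.3, 5.9, -4.2]
width: 0.0115
t 9.6 tcp [0.5215 0.2098 0.1024] sd [0. 0. 0.] along 0.0554 across 0.1169 width 0.0116 F along 6.6 across -0.7 z -4.4
```

View pics/side7a.png

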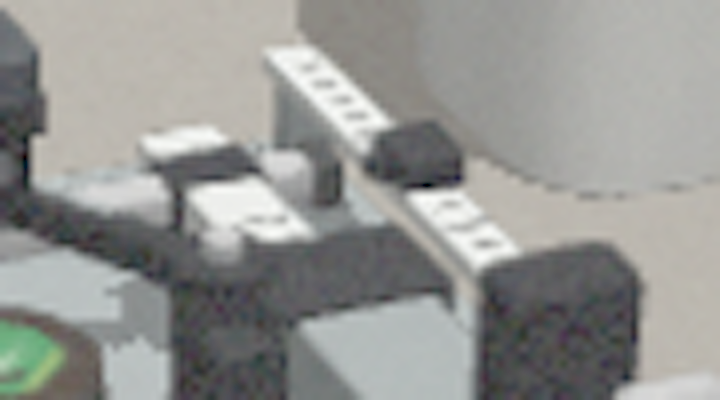

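View pics/side7.png

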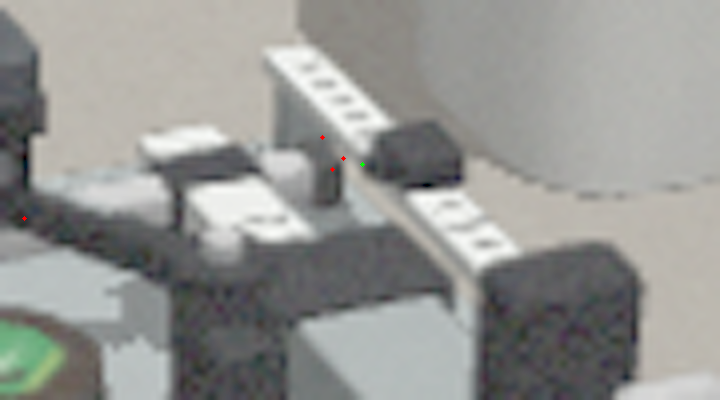

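```bash
python3 - <<'E'
from h import *
x,y,yw=np.load("fit.npy")[:3];c,s=np.cos(yw),np.sin(yw)
W=lambda a,b,z:np.array((x+c*a-s*b,y+s*a+c*b,z))
for f,l in(("top0.npz",0),("t3.npz",.1)):
    g=cv2.cvtColor(np.load(f)["p"],cv2.COLOR_RGB2GRAY).astype(float)
    for b in(-.032,-.030,-.028,-.024,-.021,-.019,.03,.10,.11):
        u=P("top",W(.025+l,b,.056))[0]; r=int(round(u[1])); cc=int(round(u[0]))
        print(l,b,"pred (%.1f,%.1f)"%tuple(u),"cols from",cc-6,g[r,cc-6:cc+7].astype(int))
E
```

```text
0 -0.032 pred (346.0,204.1) cols from 340 [158 151 127  79  61  56  61  72  83  89  95  96  92]
0 -0.03 pred (345.8,205.0) cols from 340 [157 154 126  57  39  42  40  43  60 107 144 147 129]
0 -0.028 pred (345.6,206.0) cols from 340 [155 143 103  48  38  37  36  38  48  91 134 153 151]
0 -0.024 pred (345.1,208.0) cols from 339 [156 154 136  98  98 104  89  74  55  56 109 148 154]
0 -0.021 pred (344.8,209.4) cols from 339 [148 149 134 127 163 182 189 179 129  77 113 152 154]
0 -0.019 pred (344.5,210.4) cols from 339 [ 97 100 107 138 175 196 203 198 162 115 134 152 156]
0 0.03 pred (338.7,234.6) cols from 333 [ 88  91 103 145 183 200 206 202 172 147 157 156 155]
0 0.1 pred (330.2,270.1) cols from 324 [ 79  80  84 125 179 204 211 215 199 161 144 145 145]
0 0.11 pred (329.0,275.2) cols from 323 [ 80  83  95 140 188 206 212 213 185 138 142 145 143]
0.1 -0.032 pred (295.7,192.3) cols from 290 [153 159 140  91  66  70  73  75  81  88  84  76  66]
0.1 -0.03 pred (295.5,193.3) cols from 289 [138 154 151 114  60  48  48  48  52  70  95 101 103]
0.1 -0.028 pred (295.2,194.2) cols from 289 [145 159 150 109  54  42  42  43  45  57 105 150 157]
0.1 -0.024 pred (294.7,196.1) cols from 289 [153 159 146 119 140 142 110  97  63  45  88 142 164]
0.1 -0.021 pred (294.3,197.6) cols from 288 [148 162 160 159 172 204 216 223 218 167 102 127 161]
0.1 -0.019 pred (294.1,198.6) cols from 288 [149 157 144 138 182 209 219 224 215 169 134 158 166]
0.1 0.03 pred (287.8,222.5) cols from 282 [166 151 111 143 196 216 223 223 193 155 157 176 177]
0.1 0.1 pred (278.6,257.7) cols from 273 [138 102 126 181 215 223 229 225 180 134 155 161 162]
0.1 0.11 pred (277.3,262.8) cols from 271 [162 142 103 131 192 218 226 230 221 166 131 154 157]
```

The side view shows the bar end at (325,175) opposite the tab at (368,170), consistent with the mark. I'll loosen to a straddle now, moving the hand in to compensate, while the lever is still open.

```bash
python3 -m pendant '[{"dp":[-0.4,-1.6,0],"angular":[0,0,0],"jaw":212},{"dp":[0,0,0],"angular":[0,0,0],"jaw":212},{"dp":[0,0,0],"angular":[0,0,0],"jaw":212},{"dp":[0,0,0],"angular":[0,0,0],"jaw":212}]' 30
python3 - <<'E'
from h import *
st(2)
p,d=camera("side"); np.savez("s8.npz",p=p)
# shift of bar cap vs s7
a=np.load("s7.npz")["p"][255:270,355:370];g=cv2.cvtColor(a,cv2.COLOR_RGB2GRAY).astype(np.float32);h=cv2.cvtColor(p[255:270,355:370],cv2.COLOR_RGB2GRAY).astype(np.float32)
print(cv2.phaseCorrelate(g,h))
E
```

```text
time: 10.05
ee_pos: [0.5211, 0.2083, 0.1024]
eef_rot: [0.092, 0.702, -0.7, -0.092]
ft_force: [2.2, 5.9, -3.9]
width: 0.0147
t 10.15 tcp [0.5211 0.2083 0.1024] sd [0. 0. 0.] along 0.0539 across 0.1169 width 0.0141 F along 6.8 across -0.5 z -4.1
((0.43638308912372903, 0.35910385609262097), 1.0138498306274415)
```

```bash
cat >> h.py <<'E'
def bar_leg(p,ref,L0,win):
    """template match of bar cap: gray diff minimised over along shift"""
    r0,r1,c0,c1=win
    g=cv2.cvtColor(ref,cv2.COLOR_RGB2GRAY).astype(np.float32); h=cv2.cvtColor(p,cv2.COLOR_RGB2GRAY).astype(np.float32)
    t=h[r0:r1,c0:c1]; best=[]
    for mm in np.arange(-6,6.01,.25):
        d=np.array([-21,-21])/12/8*mm
        M=np.float32([[1,0,d[0]],[0,1,d[1]]]); w=cv2.warpAffine(g,M,(640,480),flags=cv2.INTER_CUBIC)[r0:r1,c0:c1]
        best.append((float(np.mean((w-t)**2)),mm))
    print(sorted(best)[:3], "zero shift",[b for b in best if b[1]==0])
E
python3 - <<'E'
from h import *
a=np.load("s7.npz")["p"];b=np.load("s8.npz")["p"]
# cap + white bar bit: crop px (255..340,150..205)/8
bar_leg(b,a,0,(257,266,356,368))
bar_leg(b,a,0,(255,264,342,356))
bar_leg(b,a,0,(250,262,378,384))
o=np.hstack([cv2.resize(i[245:280,335:385,::-1],None,fx=8,fy=8,interpolation=cv2.INTER_CUBIC) for i in(a,b)]);o=(255*(o/255.)**.5).astype('uint8')
cv2.imwrite("pics/cmp8.png",o)
E
```

```text
[(30.38888931274414, np.float64(0.0)), (33.46723556518555, np.float64(-0.25)), (39.60091018676758, np.float64(-0.5))] zero shift [(30.38888931274414, np.float64(0.0))]
[(74.98233795166016, np.float64(-0.25)), (86.48412322998047, np.float64(0.0)), (87.28451538085938, np.float64(-0.5))] zero shift [(86.48412322998047, np.float64(0.0))]
[(10.791666984558105, np.float64(0.0)), (11.20507526397705, np.float64(-0.25)), (12.273249626159668, np.float64(-0.5))] zero shift [(10.791666984558105, np.float64(0.0))]
```

View pics/cmp8.png

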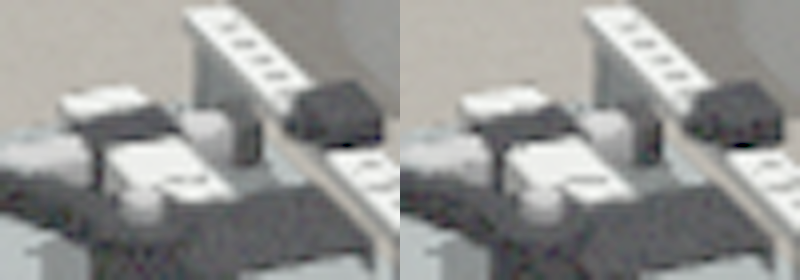

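The comparison shows the bar unmoved, with the shift within 0.25 mm. Now the slide towards the leg, checking along the way.

```bash
python3 -m pendant '[{"dp":[5.8,-1.6,0],"angular":[0,0,0],"jaw":212},{"dp":[5.8,-1.6,0],"angular":[0,0,0],"jaw":212},{"dp":[5.8,-1.6,0],"angular":[0,0,0],"jaw":212},{"dp":[0,0,0],"angular":[0,0,0],"jaw":212}]' 30
python3 -c "
from h import *
st(2)"
```

```text
time: 10.6
ee_pos: [0.5384, 0.204, 0.1025]
eef_rot: [0.092, 0.702, -0.7, -0.092]
ft_force: [0.4, 7.3, -1.6]
width: 0.0146
t 10.7 tcp [0.5384 0.2039 0.1025] sd [0. 0. 0.] along 0.0542 across 0.0990 width 0.0144 F along 6.4 across 0.9 z -2.7
```

```bash
python3 -m pendant '[{"dp":[5.7,-1.8,0],"angular":[0,0,0],"jaw":212},{"dp":[5.8,-1.6,0],"angular":[0,0,0],"jaw":212},{"dp":[5.8,-1.6,0],"angular":[0,0,0],"jaw":212},{"dp":[5.8,-1.6,0],"angular":[0,0,0],"jaw":212},{"dp":[0,0,0],"angular":[0,0,0],"jaw":212}]' 30
python3 - <<'E'
from h import *
st(2)
p,d=camera("side")
bar_leg(p,np.load("s8.npz")["p"],0,(257,266,356,368))
cv2.imwrite("pics/side9.png",cv2.resize(p[220:300,290:420,::-1],None,fx=5,fy=5,interpolation=cv2.INTER_CUBIC))
E
```

```text
time: 11.2
ee_pos: [0.5612, 0.1977, 0.1024]
eef_rot: [0.092, 0.702, -0.7, -0.092]
ft_force: [-0.5, 7.5, -2.0]
width: 0.0147
t 11.3 tcp [0.5611 0.1976 0.1024] sd [0. 0. 0.] along 0.0541 across 0.0754 width 0.0151 F along 7.1 across 1.2 z -2.1
[(55.41891860961914, np.float64(0.5)), (57.34504699707031, np.float64(0.25)), (59.842777252197266, np.float64(0.75))] zero shift [(74.19444274902344, np.float64(0.0))]
```

View pics/side9.png

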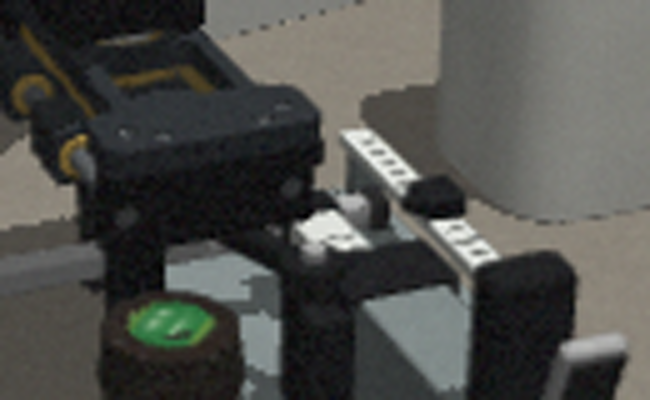

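The side view shows the bar's short end (360,207) still level with the tab (435,195) and the hand swinging the lever. I'll continue.

```bash
python3 -m pendant '[{"dp":[5.7,-2,0],"angular":[0,0,0],"jaw":212},{"dp":[5.8,-1.7,0],"angular":[0,0,0],"jaw":212},{"dp":[5.8,-1.6,0],"angular":[0,0,0],"jaw":212},{"dp":[5.8,-1.6,0],"angular":[0,0,0],"jaw":212},{"dp":[4,-1.1,0],"angular":[0,0,0],"jaw":212},{"dp":[0,0,0],"angular":[0,0,0],"jaw":212}]' 30
python3 - <<'E'
from h import *
st(2)
p,d=camera("side")
bar_leg(p,np.load("s8.npz")["p"],0,(257,266,356,368))
cv2.imwrite("pics/side10.png",cv2.resize(p[220:300,290:420,::-1],None,fx=5,fy=5,interpolation=cv2.INTER_CUBIC))
p,d=camera("top")
cv2.imwrite("pics/top10.png",cv2.resize(p[160:310,240:440,::-1],None,fx=3.8,fy=3.8,interpolation=cv2.INTER_CUBIC))
E
```

```text
time: 11.95
ee_pos: [0.588, 0.1901, 0.1023]
eef_rot: [0.091, 0.703, -0.7, -0.092]
ft_force: [-1.3, 7.6, -2.1]
width: 0.0148
t 12.05 tcp [0.588  0.19   0.1023] sd [0. 0. 0.] along 0.0537 across 0.0475 width 0.0148 F along 6.9 across 2.3 z -1.7
[(4654.49560546875, np.float64(-4.0)), (4655.11669921875, np.float64(-3.75)), (4658.68408203125, np.float64(-4.25))] zero shift [(4921.95361328125, np.float64(0.0))]
```

View pics/side10.png

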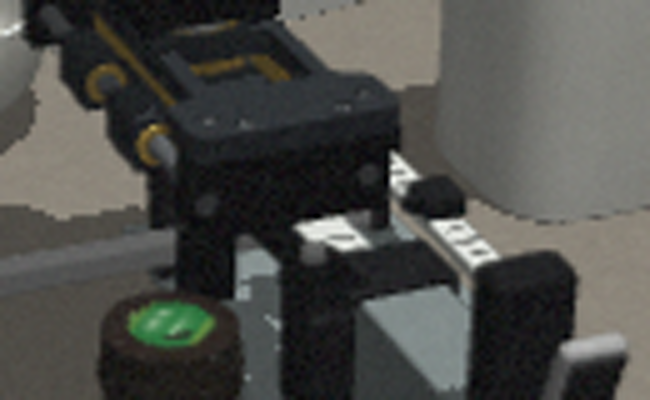

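View pics/top10.png

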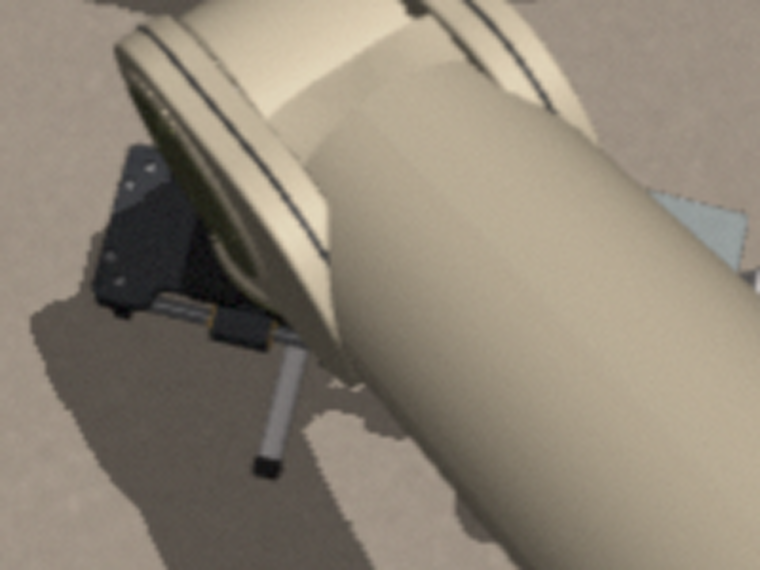

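```bash
python3 - <<'E'
from h import *
x,y,yw=np.load("fit.npy")[:3];c,s=np.cos(yw),np.sin(yw)
W=lambda a,b,z:np.array((x+c*a-s*b,y+s*a+c*b,z))
for l in (.0285,.0305,.0325): print(l,(P("top",W(.025+l,.133,.05))[0]-[240,160]+.5)*3.8-.5)
E
python3 -m pendant '[{"dp":[2.9,-0.8,0],"angular":[0,0,0],"jaw":212},{"dp":[2.9,-0.8,0],"angular":[0,0,0],"jaw":212},{"dp":[1,-0.2,0],"angular":[0,0,0],"jaw":212},{"dp":[0,0,0],"angular":[0,0,0],"jaw":212}]' 30
python3 -c "
from h import *
st(2)"
```

```text
0.0285 [272.41847628 472.28134442]
0.0305 [268.48592488 471.33084883]
0.0325 [264.55408801 470.38035774]
time: 12.55
ee_pos: [0.593, 0.189, 0.1022]
eef_rot: [0.09, 0.702, -0.7, -0.093]
ft_force: [-9.7, 8.3, 5.3]
width: 0.0143
t 12.65 tcp [0.5929 0.189  0.1022] sd [0. 0. 0.] along 0.0540 across 0.0425 width 0.0149 F along 5.9 across 12.3 z 5.1
```

```bash
python3 -m pendant '[{"dp":[0.7,-0.5,0],"angular":[0,0,0],"jaw":212},{"dp":[0.7,-0.2,0],"angular":[0,0,0],"jaw":212},{"dp":[0,0,0],"angular":[0,0,0],"jaw":212}]' 30
python3 - <<'E'
from h import *
st(2)
p,d=camera("side"); np.savez("s11.npz",p=p)
o=cv2.resize(p[235:305,310:410,::-1],None,fx=8,fy=8,interpolation=cv2.INTER_CUBIC)
cv2.imwrite("pics/side11.png",(255*(o/255.)**.4).astype('uint8'))
p,d=camera("top"); np.savez("t11.npz",p=p)
o=cv2.resize(p[200:300,240:380,::-1],None,fx=5.5,fy=5.5,interpolation=cv2.INTER_CUBIC)
cv2.imwrite("pics/top11.png",(255*(o/255.)**.5).astype('uint8'))
E
```

```text
time: 12.95
ee_pos: [0.5931, 0.189, 0.1022]
eef_rot: [0.089, 0.702, -0.7, -0.093]
ft_force: [-16.1, 9.0, 8.1]
width: 0.0144
t 13.05 tcp [0.5931 0.189  0.1022] sd [0. 0. 0.] along 0.0541 across 0.0423 width 0.0145 F along 3.6 across 18.7 z 8.6
```

View pics/side11.png

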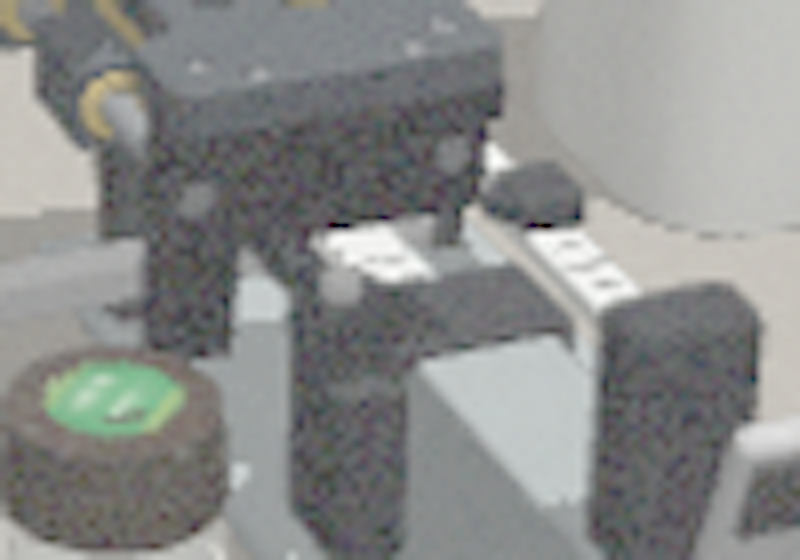

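View pics/top11.png

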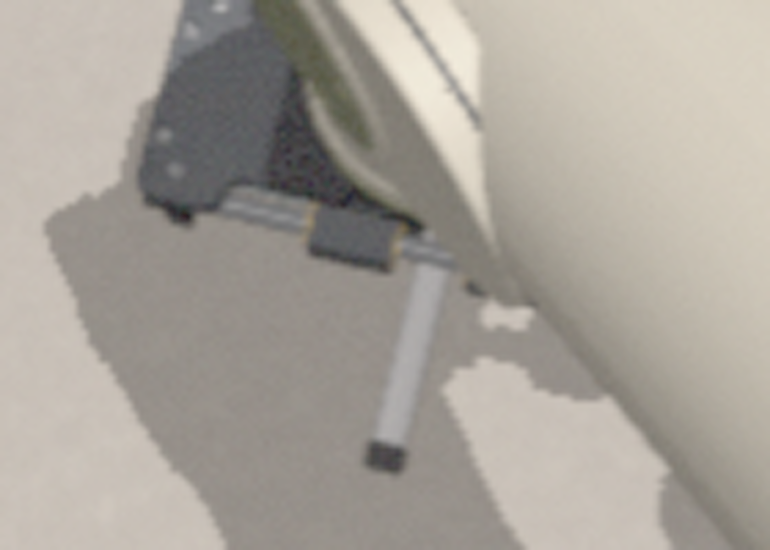

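```bash
python3 - <<'E'
from h import *
x,y,yw=np.load("fit.npy")[:3];c,s=np.cos(yw),np.sin(yw)
W=lambda a,b,z:np.array((x+c*a-s*b,y+s*a+c*b,z))
p=np.load("s11.npz")["p"]; r0,c0,f=245,330,16
o=cv2.resize(p[r0:r0+35,c0:c0+50,::-1],None,fx=f,fy=f,interpolation=cv2.INTER_CUBIC);o=(255*(o/255.)**.35).astype('uint8')
cv2.imwrite("pics/lev_raw.png",o)
px=lambda X:tuple(((P("side",X)[0]-[c0,r0]+.5)*f-.5).round().astype(int).tolist())
for th,col in((0,(0,255,0)),(.06,(0,0,255))):
    for off in(-.0045,.0045):
        for z in (.062,.074):
            q=[px(W(-.01+r*np.cos(th)-off*np.sin(th),.026+r*np.sin(th)+off*np.cos(th),z)) for r in(0.015,.12)]
            cv2.line(o,q[0],q[1],col,1)
cv2.imwrite("pics/lev.png",o)
E
```

```text
(no output)
```

View pics/lev_raw.png

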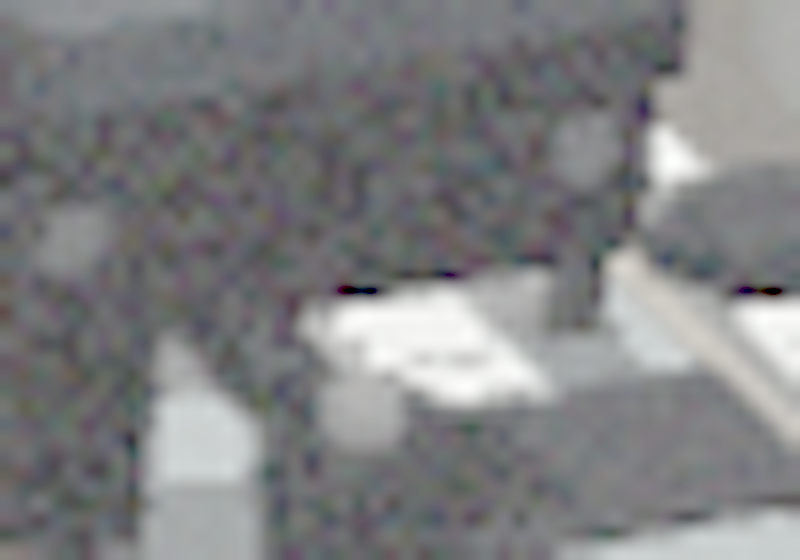

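View pics/lev.png

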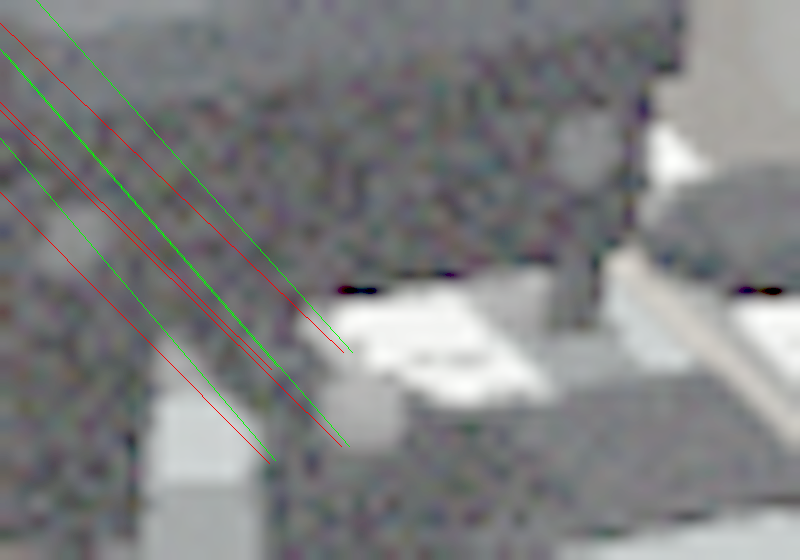

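```bash
python3 - <<'E'
from h import *
x,y,yw=np.load("fit.npy")[:3];c,s=np.cos(yw),np.sin(yw)
W=lambda a,b,z:np.array((x+c*a-s*b,y+s*a+c*b,z))
print("cam",-np.array(C["side"]["extrinsics"])[:3,:3].T@np.array(C["side"]["extrinsics"])[:3,3])
st0=read_state(); Rm=R.from_quat(st0["eef_rot"]).as_matrix(); T=np.array(st0["ee_pos"]); print(Rm.round(4),np.degrees(np.arctan2(Rm[1,2],Rm[0,2])))
p=np.load("s11.npz")["p"]; r0,c0,f=235,310,8
o=cv2.resize(p[r0:r0+70,c0:c0+90,::-1],None,fx=f,fy=f,interpolation=cv2.INTER_CUBIC);o=(255*(o/255.)**.35).astype('uint8')
px=lambda X:tuple(((P("side",X)[0]-[c0,r0]+.5)*f-.5).round().astype(int).tolist())
sg=np.sign((Rm[:,2]@np.array([c,s,0])))
for hw,col in((.0095,(0,255,0)),(.012,(0,0,255))):
  for sd in(-1,1):
    for g in(.0073,.0223):
      for w in(-hw,hw):
        a=px(T+Rm@np.array([w,.070,sd*g*sg])); b=px(T+Rm@np.array([w,.03,sd*g*sg])); cv2.line(o,a,b,col,1)
cv2.imwrite("pics/fing.png",o)
E
```

```text
cam [ 0.14176642 -0.4143536   0.47030182]
[[-0.9668 -0.0058 -0.2556]
 [ 0.2556  0.0039 -0.9668]
 [ 0.0066 -1.     -0.0023]] -104.80880873586568
```

View pics/fing.png

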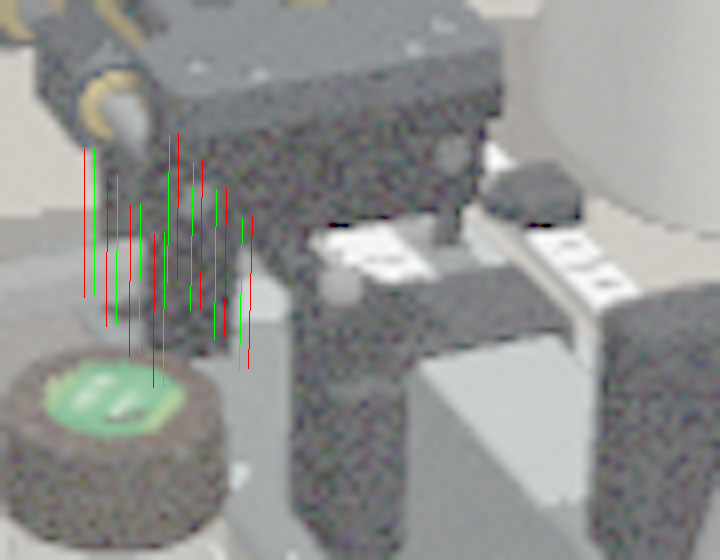

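Pushing from 12 to 19 N moved nothing, so it's a hard stop. The across figure is 2 mm more than I expected, so I'll slide back along the bar, still holding the mark, to look at the lever.

```bash
python3 -m pendant '[{"dp":[-5.8,1.6,0],"angular":[0,0,0],"jaw":212},{"dp":[-5.8,1.6,0],"angular":[0,0,0],"jaw":212},{"dp":[-5.8,1.6,0],"angular":[0,0,0],"jaw":212},{"dp":[-5.8,1.6,0],"angular":[0,0,0],"jaw":212},{"dp":[-5.8,1.6,0],"angular":[0,0,0],"jaw":212},{"dp":[-5.8,1.6,0],"angular":[0,0,0],"jaw":212},{"dp":[-5.8,1.6,0],"angular":[0,0,0],"jaw":212},{"dp":[0,0,0],"angular":[0,0,0],"jaw":212}]' 30
python3 - <<'E'
from h import *
st(2)
p,d=camera("side"); np.savez("s12.npz",p=p)
bar_leg(p,np.load("s8.npz")["p"],0,(257,266,356,368))
x,y,yw=np.load("fit.npy")[:3];c,s=np.cos(yw),np.sin(yw)
W=lambda a,b,z:np.array((x+c*a-s*b,y+s*a+c*b,z))
r0,c0,f=235,310,8
o=cv2.resize(p[r0:r0+50,c0:c0+90,::-1],None,fx=f,fy=f,interpolation=cv2.INTER_CUBIC);o=(255*(o/255.)**.4).astype('uint8');cv2.imwrite("pics/side12a.png",o)
px=lambda X:tuple(((P("side",X)[0]-[c0,r0]+.5)*f-.5).round().astype(int).tolist())
for th,col in((0,(0,255,0)),(.06,(0,0,255))):
    for off,z in((-.0045,.074),(.0045,.062)):
            q=[px(W(-.01+r*np.cos(th)-off*np.sin(th),.026+r*np.sin(th)+off*np.cos(th),z)) for r in(0.015,.12)]
            cv2.line(o,q[0],q[1],col,1)
cv2.imwrite("pics/side12.png",o)
E
```

```text
time: 13.95
ee_pos: [0.5569, 0.1981, 0.1035]
eef_rot: [0.093, 0.703, -0.7, -0.091]
ft_force: [2.3, 6.5, 2.6]
width: 0.0146
t 14.05 tcp [0.557  0.1981 0.1035] sd [0. 0. 0.] along 0.0534 across 0.0796 width 0.0144 F along 7.1 across -0.7 z 2.2
[(16.185184478759766, np.float64(0.0)), (19.027429580688477, np.float64(-0.25)), (25.27592658996582, np.float64(-0.5))] zero shift [(16.185184478759766, np.float64(0.0))]
```

View pics/side12a.png

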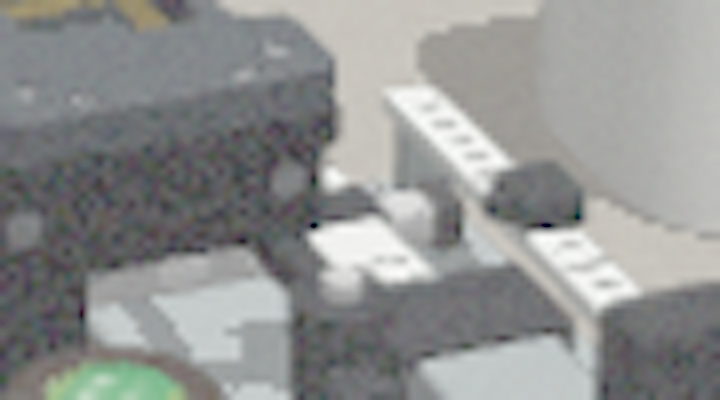

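View pics/side12.png

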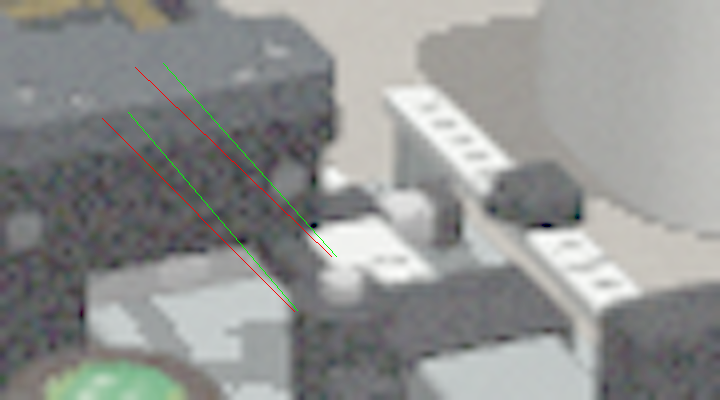

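```bash
python3 -m pendant '[{"dp":[-5.7,2.0,0],"angular":[0,0,0],"jaw":212},{"dp":[-5.8,1.6,0],"angular":[0,0,0],"jaw":212},{"dp":[-5.8,1.6,0],"angular":[0,0,0],"jaw":212},{"dp":[-5.8,1.6,0],"angular":[0,0,0],"jaw":212},{"dp":[-5.8,1.6,0],"angular":[0,0,0],"jaw":212},{"dp":[-5.8,1.6,0],"angular":[0,0,0],"jaw":212},{"dp":[0,0,0],"angular":[0,0,0],"jaw":212}]' 30
python3 - <<'E'
from h import *
st(2)
p,d=camera("side"); np.savez("s13.npz",p=p)
bar_leg(p,np.load("s8.npz")["p"],0,(257,266,356,368))
x,y,yw=np.load("fit.npy")[:3];c,s=np.cos(yw),np.sin(yw)
W=lambda a,b,z:np.array((x+c*a-s*b,y+s*a+c*b,z))
r0,c0,f=235,310,8
o=cv2.resize(p[r0:r0+50,c0:c0+90,::-1],None,fx=f,fy=f,interpolation=cv2.INTER_CUBIC);o=(255*(o/255.)**.4).astype('uint8')
cv2.imwrite("pics/side13a.png",o)
px=lambda X:tuple(((P("side",X)[0]-[c0,r0]+.5)*f-.5).round().astype(int).tolist())
for th,col in((0,(0,255,0)),(.06,(0,0,255))):
    for off,z in((-.0045,.074),(.0045,.062)):
            q=[px(W(-.01+r*np.cos(th)-off*np.sin(th),.026+r*np.sin(th)+off*np.cos(th),z)) for r in(0.015,.12)]
            cv2.line(o,q[0],q[1],col,1)
cv2.imwrite("pics/side13.png",o)
E
```

```text
time: 14.8
ee_pos: [0.5222, 0.208, 0.1034]
eef_rot: [0.093, 0.703, -0.7, -0.091]
ft_force: [2.7, 6.7, 1.5]
width: 0.0148
t 14.9 tcp [0.5223 0.208  0.1034] sd [0. 0. 0.] along 0.0539 across 0.1157 width 0.0144 F along 6.6 across -0.0 z 2.3
[(10.648148536682129, np.float64(0.0)), (15.33231258392334, np.float64(-0.25)), (19.90052604675293, np.float64(0.25))] zero shift [(10.648148536682129, np.float64(0.0))]
```

View pics/side13a.png

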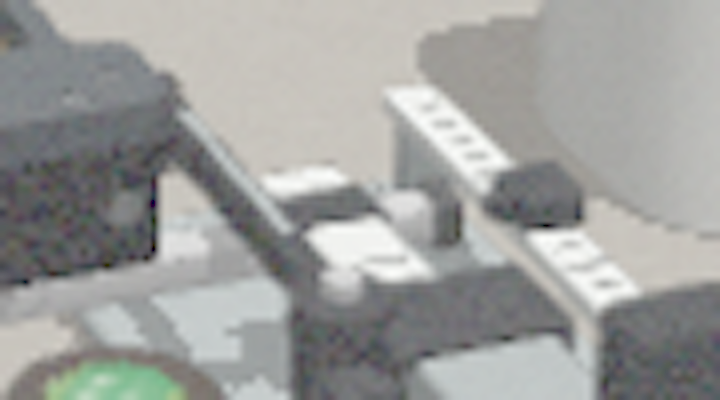

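View pics/side13.png

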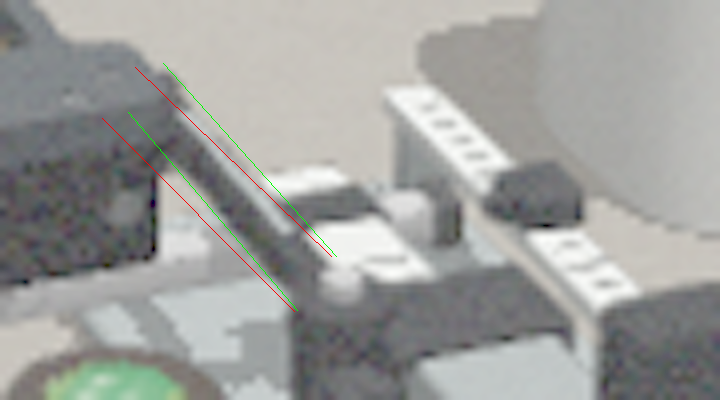

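```bash
python3 - <<'E'
from h import *
x,y,yw=np.load("fit.npy")[:3];c,s=np.cos(yw),np.sin(yw)
W=lambda a,b,z:np.array((x+c*a-s*b,y+s*a+c*b,z))
p=np.load("s13.npz")["p"]; r0,c0,f=240,320,16
o=cv2.resize(p[r0:r0+36,c0:c0+50,::-1],None,fx=f,fy=f,interpolation=cv2.INTER_CUBIC);o=(255*(o/255.)**.4).astype('uint8')
cv2.imwrite("pics/l13a.png",o)
px=lambda X:((P("side",X)[0]-[c0,r0]+.5)*f-.5).round().astype(int).tolist()
for th in(0,.03,.06,.1):
    print(th,"top centre r=.03..1135",[px(W(-.01+r*np.cos(th),.026+r*np.sin(th),.074)) for r in(.03,.06,.09,.1135)],"lower edge",[px(W(-.01+r*np.cos(th)-.0045*np.sin(th),.026+r*np.sin(th)+.0045*np.cos(th),.062)) for r in(.03,.06,.09,.1135)])
print("hinge",px(W(-.01,.026,.078)))
g=cv2.cvtColor(p,cv2.COLOR_RGB2GRAY)
print("cols",list(range(326,352)))
for r in range(242,276): print(r,*("%3d"%v for v in g[r,326:352]))
E
```

```text
0 top centre r=.03..1135 [[421, 379], [319, 263], [222, 154], [151, 73]] lower edge [[383, 479], [282, 361], [187, 250], [116, 167]]
0.03 top centre r=.03..1135 [[414, 380], [305, 266], [202, 158], [125, 78]] lower edge [[376, 481], [268, 364], [167, 254], [91, 172]]
0.06 top centre r=.03..1135 [[407, 382], [291, 269], [181, 162], [99, 83]] lower edge [[369, 483], [255, 367], [147, 259], [66, 177]]
0.1 top centre r=.03..1135 [[397, 384], [272, 273], [154, 168], [66, 90]] lower edge [[360, 486], [237, 372], [120, 265], [33, 185]]
hinge [531, 469]
cols [326, 327, 328, 329, 330, 331, 332, 333, 334, 335, 336, 337, 338, 339, 340, 341, 342, 343, 344, 345, 346, 347, 348, 349, 350, 351]
242  54  54 111 134 134 137 135 131 134 132 133 131 133 133 134 137 134 134 133 133 132 134 133 137 136 136
243  54  52  54 110 113 133 133 135 134 132 134 133 134 132 136 132 133 133 130 134 135 132 134 135 134 134
244  51  55  56  57  45  64 129 137 135 133 132 135 133 134 133 136 135 134 130 131 132 133 133 134 136 135
245  52  54  52  50  47  38  78 129 132 131 133 135 132 134 132 132 132 133 134 136 131 
[... 2559 characters left out ...]
  81  77  88 102  67  26  22  23  30  34  33 113 165
270  98  98  96  95  88  89  89  88  82  78  87 101 102 119 137 139 141 139  87  37  28  31  36  35  73 117
271  89  87  88  80  89 103 101 116 133 139 139 141 141 139 142 140 141 142 142  87  45  34  34  38  68  80
272  74  75  76 136 137 136 137 139 142 144 142 144 143 143 140 141 141 143 142 115  54  37  35  35  46  59
273  79  76  78  85 135 139 140 141 143 143 142 143 141 143 144 144 141 143 143 116  45  27  34  39  38  35
274  91  78  82  82  85 138 143 141 142 144 145 143 144 143 141 142 142 141 142  83  32  13  29  31  39  38
275 139  92  79  81  77  86 141 147 143 143 146 142 143 144  96  86  83  84  87  67  26  23  21  22  24  25
```

View pics/l13a.png

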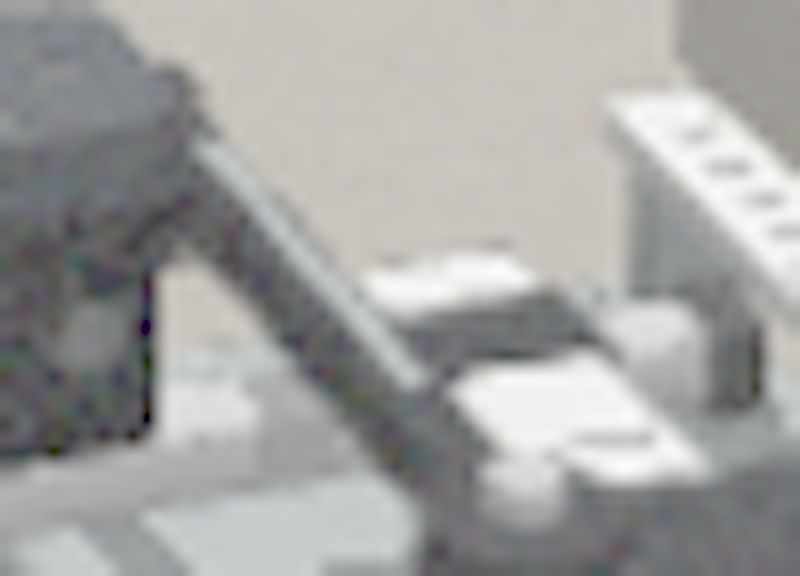

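The lever's highlight line runs from (333,249) to (345,263) in the side image. That matches the projection for angle 0 in slope and position, so it's fully closed, and the bar hasn't shifted. I'll firm up the grip here at the mark.

```bash
python3 -m pendant '[{"dp":[0.2,0.7,0],"angular":[0,0,0],"jaw":218},{"dp":[0.1,0.4,0],"angular":[0,0,0],"jaw":240},{"dp":[0,0,0],"angular":[0,0,0],"jaw":240},{"dp":[0,0,0],"angular":[0,0,0],"jaw":240},{"dp":[0,0,0],"angular":[0,0,0],"jaw":240},{"dp":[0,0,0],"angular":[0,0,0],"jaw":240}]' 25
python3 - <<'E'
from h import *
st(3)
p,d=camera("side"); np.savez("s14.npz",p=p)
bar_leg(p,np.load("s8.npz")["p"],0,(257,266,356,368))
bar_leg(p,np.load("s7.npz")["p"],0,(257,266,356,368))
cv2.imwrite("pics/side14.png",cv2.resize(p[190:380,220:460,::-1],None,fx=3.3,fy=3.1,interpolation=cv2.INTER_CUBIC))
E
```

```text
time: 15.55
ee_pos: [0.5226, 0.2093, 0.1034]
eef_rot: [0.093, 0.703, -0.699, -0.091]
ft_force: [2.1, 6.1, 2.4]
width: 0.0117
t 15.7 tcp [0.5226 0.2093 0.1034] sd [0. 0. 0.] along 0.0552 across 0.1157 width 0.0118 F along 6.7 across -0.1 z 2.0
[(11.833333015441895, np.float64(0.0)), (17.443008422851562, np.float64(-0.25)), (19.921648025512695, np.float64(0.25))] zero shift [(11.833333015441895, np.float64(0.0))]
[(29.61111068725586, np.float64(0.0)), (31.68280029296875, np.float64(-0.25)), (37.21719741821289, np.float64(-0.5))] zero shift [(29.61111068725586, np.float64(0.0))]
```

View pics/side14.png

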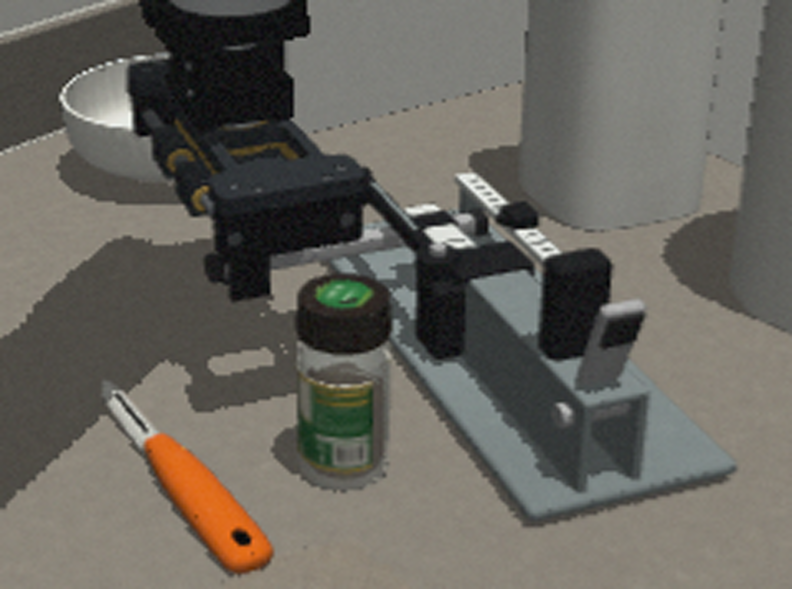

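```bash
python3 -c "
from bench import *
print(close_job())"
```

```text
the job is handed in; nothing more can be done
None
```

The leg is set to the index tab with the cam lever closed. I handed the job in at about 15.7 s with the hand still gripping the bar at the mark.

**What I did:** I squeezed the trigger, the leg sprang fully out, and I let the trigger go. I took the bar beyond the open lever and pushed it in to the mark. I then loosened to a straddle and slid along the bar until the lever hit a hard stop: the force rose from 12 to 19 N with no further movement. Last, I slid back along the bar, still holding the mark, to see the lever, and gripped firmly again.

**Last checks:**
- **Leg position:** by the hand position the leg is at about 30.6 mm. By the tab I measured in the top view, the mark is at 30.4 to 30.5 mm.
- **Bar while the lever was closing:** side pictures showed it moving 0.5 mm at most. During the last few centimetres of the slide the hand hid it, and there only the hand position was available; it stayed within about 0.4 mm.
- **Lever:** its line in the side picture matches angle 0.
- **Other things:** in the last side picture the jar, peeler, bowl and tab look undisturbed.

**What disagreed:**
- **Tab position:** my first fit gave 11.3 mm and the finer pixel measurement 13.4 to 13.8 mm. I used about 13.5 mm, with an uncertainty of about 1 mm; the side view was too coarse to settle it.
- **Lever stop:** the hand stopped about 2 mm further from the leg than I expected. I put this down to calibration or finger width, because the lever itself measured closed.

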